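# Build up an injector's nozzle end in the clamp

## Robot

A 6-joint arm with a two-finger parallel gripper is mounted at the origin on a cart in front of the work surface, level with it; the furniture and walls round the work are solid. World frame = base frame: x ahead of the robot, y to its left, z up, the work surface at z = 0. Lengths are in mm, angles in degrees, forces in N, time in s.
With the tool pointing down it reaches from about 350 to 850 mm from the base axis. Payload 8.1 kg.
Tool frame: the origin (TCP) lies midway between the tips of the shut fingers; the grasp point (between the pads) lies 19 mm behind it; z points along the fingers, x is the direction in which the jaws open and shut, and the axes are right-handed (so a half turn about z gives the same grasp; the last joint's range is limited). The gripper opens to 85 mm and grips with 20 to 120 N. Pads are 22 mm wide; open, the fingers measure 114 mm over their backs; the gripper's body (76 mm by 85 mm) begins 54 mm behind the grasp point. The pads swing forward as they close: fully open they stand 13 mm farther back than shut.
Start: joints at [-4.893, 7.471, 85.268, -0, 87.261, -4.893], TCP at [600.004, 0.022, 198.292] pointing down, gripper open.
Joint ranges: [-169.43, 169.43], [-51.17, 129.36], [1.28, 143.12], [-76.62, 256.62], [0, 156.53], [-152.29, 152.29]. Speed limits (degrees/s): [136.94, 136.94, 159.86, 180, 180, 180].

## Interface

Orientations are given as [roll, pitch, yaw] about the fixed x, y, z axes, in that order (R = Rz(yaw) Ry(pitch) Rx(roll)).
In Python, from bench import monitor, cams, r gives the robot as it stands.
- The arm moves only by the tool jog_arm, never from a script. Its arguments are lists of equal length, an entry for each row: "offset": the shift along the tool's x, y, z in mm, a list of three; "delta_rot": the turn, a rotation vector about the tool's x, y, z in degrees, a list of three; "jaw": the opening in per cent of the stroke, from 0 (shut) to 100 (fully open). In form: {"offset": [[x, y, z], ...], "delta_rot": [[rx, ry, rz], ...], "jaw": [jaw, ...]}. A call has 1 to 20 rows; each row shifts and turns the pose as measured when the row begins, along the tool's axes as they then stand; what a row does not reach is not made up. A row lasts 1/10 s, in which the tool goes at most 50 mm and 8.59 degrees, less where a joint would pass 70% of its speed; a pose out of reach is approached as far as the arm can. A call is refused whole if a number of a shift passes 50 or a number of a turn 8.59, either way. A call with a gripper value outside its range is refused whole. The fingers move at their own pace and stop on an object; "newtons" is the grip in N (left out, the last holds). Time passes only in rows, so rows that do not move let the fingers close. It gives the time, the measured TCP pose, the force and the opening at its end, in the units of the state.
- monitor.sense(): the state, without advancing time (a new reading comes with each control period).
- cams.snapshot(name): name is "scene" or "side" or "wrist"; returns (picture, depth): 400x640x3 uint8, red, green, blue; 400x640 float32, mm along the optical axis (not along the pixel's ray), 0 where there is no reading.
- cams.camera_model(name): a dict with "K" (3x3 intrinsics, pixels), "k1" (the pictures are not rectified: a ray, as slopes to the right and down, at radius r is drawn at 1 + k1 r^2 times it, then the intrinsics apply), "camera_from_world" (4x4, takes a point from world to camera coordinates). Camera axes: x right, y down, z forward; pixel columns grow to the right and rows downward; lengths in mm; the calibration is good to about 2 mm. A picture is of the moment at which its call begins: read the wrist's pose just before it. camera_model takes no time and is no camera call; for the wrist camera it gives the pose at the moment of the call.
- r.hand_in(): hands the job in, once; it reports no verdict.
The state is a dict: "time": time; "joint_pos": joint angles; "qd": joint speeds; "joint_efforts": joint torques, N m; "tool_pos": TCP position; "tcp_rot": TCP orientation; "ft_force": force on the tool from outside, world axes, zero at the start; "wrist_torque": the same for the moment, N m; "finger_gap": finger opening in mm.
Only numpy, scipy, OpenCV 4.12 (cv2) and the standard library are available. Lean on these libraries where they do the work, as an engineer would, in place of code of your own. Each camera call takes 0.05 s, during which the arm holds its last target.

## Task

Build up the nozzle end of the injector holder that stands upright in the grey clamp: lay the dark spacer ring on it with its recess up, stand the nozzle in the spacer tip up, slip the brass retaining nut down over both until it rests on the holder's hexagon, lay the copper sealing washer on top of the nut, and last put the red protective cap over the nozzle tip. Each part must sit fully down and straight before the next goes on. Leave the spanner, the grease tin and the roll of tape where they lie.

Things in the scene. Friction and masses are not known exactly. Their poses are not given: they have to be found in the camera images.
- stand: Grey clamp, fixed, base 100 x 110 mm; screw bar on its +y side to 78 mm off axis, 38 mm high. Clamps an upright steel nozzle holder. Origin: on the holder's axis at bench level; z up. Heights: hexagon (40 across flats), flat top at 75 mm; head 26 mm in diameter, flat end face at 85; tapered spindle of 8.4 mm diameter in its centre to 90. Inlet union on the +x side to 45 mm off axis, below 75.
- spacer: Dark steel spacer ring, 25 mm outside diameter, 10 mm high, loose on the bench, recess up. Through hole of 11 mm; in its top a recess of 21 mm diameter and 3 mm depth (floor 7 mm above the underside) for the nozzle's collar. Origin: centre of the underside; z up. Take it across the outside. In place on the holder its underside is 85 mm over the bench.
- nozzle: Grey steel nozzle, 54 mm long, upright on its collar, tip up. Collar 18 mm in diameter in the lowest 16 mm, slimmer stem to 40 mm, thin tip; allow for a cone from 18 mm diameter at height 16 to 11 mm at 40 and 4 mm at 52. Origin: centre of the underside; z along it to the tip. Take it by the collar. In place in the spacer: underside 92 mm over the bench.
- retaining_nut: Brass nut, 55 mm high, open end down: hexagon 38 mm across flats in the lowest 30 mm (a flat faces its own x axis), cone, round neck of 30 mm diameter from 37 mm to the top. Bore 30 mm up to height 30, 24 mm to 51, then a 16.5 mm hole through the top. Origin: centre of the underside; z up. Take it by two flats or the neck. In place: underside 75 mm, top 130 mm over the bench.
- copper_washer: Copper sealing washer lying flat on the bench, 28 mm outside, 15 mm hole, 5 mm thick. Origin: centre of the underside; z up. Take it across the outside. In place on the nut its underside is 130 mm over the bench.
- tip_cap: Red plastic protective cap, 22 mm outside (23 mm at the foot), 22 mm high, standing with the opening down, closed top; bore 16 mm, 19 mm deep. Origin: centre of the underside; z up. In place its underside rests on the washer, 135 mm over the bench.
- spanner: Loose combination spanner on the bench in front of the clamp, 47 x 269 x 11 mm, lying along its own y; bystander. Origin: centre of the underside.
- grease_tin: Loose blue tin with a pale lid, 68 mm diameter, 34 mm high, beyond the clamp; bystander. Origin: centre of the underside.
- tape_roll: Loose roll of black tape lying flat, 57 mm diameter, 19 mm high, beyond the clamp; bystander. Origin: centre of the underside.

How it is judged:
By the outcome, as a careful person would: the job done as asked, in the order asked, and still so for the second after the job is handed in, with the robot touching nothing.
It also fails if it takes over 131 s, if anything falls off the work surface, if the arm or the gripper's body presses on something with over 40 N, if the wrist force passes 120 N, or if a joint passes its speed limit or range.

## Working session

There is one attempt and no reset: what is moved stays moved. The work goes in short steps, Python scripts to look and compute and a tool call to move; the robot and the scene stay as the last step left them, time stands still between calls to the robot, and variables do not carry over. Pictures are saved under pics/ and viewed, and the job is handed in when it is done.

Besides the shell and the picture viewer there is one more tool, called after "Emit:" as a command line: name --argument value ..., lists and objects as JSON in quotes. jog_arm: Moves the arm, as the interface text tells. Its arguments: {"type":"object","properties":{"offset":{"type":"array","items":{"type":"array","items":{"type":"number"}}},"delta_rot":{"type":"array","items":{"type":"array","items":{"type":"number"}}},"jaw":{"type":"array","items":{"type":"number"}},"newtons":{"type":"number"}},"required":["offset","delta_rot","jaw"]}

```bash
ls; mkdir -p pics
python3 - <<'E'
from bench import monitor, cams, r
import cv2,numpy as np
print(monitor.sense())
for n in ("scene","side","wrist"):
    m=cams.camera_model(n); print(n,m["K"],m["k1"],np.round(m["camera_from_world"],3))
    p,d=cams.snapshot(n); cv2.imwrite(f"pics/{n}0.png",p[:,:,::-1]); np.save(f"pics/{n}0.npy",d)
E
```

```text
pics
{'time': 0.0, 'joint_pos': array([-4.89194155e+00,  7.51700852e+00,  8.53300705e+01, -3.00787393e-03,
        8.72615202e+01, -4.89288368e+00]), 'qd': array([ 0.13741227, -0.02955904,  0.02901224, -0.07184834,  0.02634027,
       -0.21534557]), 'joint_efforts': array([-1.90700346e-03, -5.69404185e+01, -5.00557995e+01, -2.19391650e-04,
        1.44415747e-02,  7.24149572e-05]), 'tool_pos': array([5.99378081e+02, 6.63434083e-02, 1.97217101e+02]), 'tcp_rot': array([-1.79993730e+02,  1.08459647e-01,  1.09461984e-03]), 'ft_force': array([-0.77318397, -0.57547126,  0.27467953]), 'wrist_torque': array([ 0.01282292, -0.02455737,  0.00202586]), 'finger_gap': 85.79261768843828}
scene [[400.59612339   0.         320.20720466]
 [  0.         400.59612339 193.43244398]
 [  0.           0.           1.        ]] -0.10084958197415582 [[ 8.39000e-01 -5.43000e-01 -1.90000e-02 -4.98137e+02]
 [-4.31000e-01 -6.45000e-01 -6.31000e-01  2.33386e+02]
 [ 3.31000e-01  5.38000e-01 -7.75000e-01  8.20148e+02]
 [ 0.00000e+00  0.00000e+00  0.00000e+00  1.00000e+00]]
side [[363.20539301   0.         319.21536597]
 [  0.         363.20539301 198.94236712]
 [  0.           0.           1.        ]] -0.07832921632007273 [[ 9.97000e-01  7.70000e-02 -2.00000e-02 -5.54376e+02]
 [ 2.40000e-02 -5.28000e-01 -8.49000e-01 -1.85060e+01]
 [-7.60000e-02  8.46000e-01 -5.28000e-01  9.53213e+02]
 [ 0.00000e+00  0.00000e+00  0.00000e+00  1.00000e+00]]
wrist [[313.90689509   0.         316.52631711]
 [  0.         313.90689509 198.38534686]
 [  0.           0.           1.        ]] -0.018576515086036798 [[ 1.00000e+00 -0.00000e+00 -2.00000e-03 -5.99081e+02]
 [ 0.00000e+00 -9.57000e-01  2.89000e-01 -3.68140e+01]
 [-2.00000e-03 -2.89000e-01 -9.57000e-01  3.79590e+02]
 [ 0.00000e+00  0.00000e+00  0.00000e+00  1.00000e+00]]
```

View pics/scene0.png

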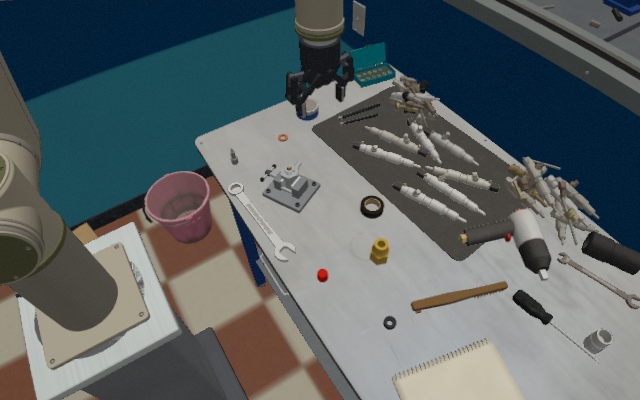

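View pics/side0.png

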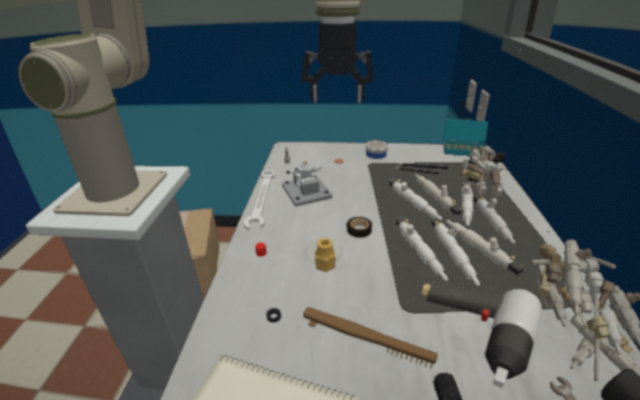

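View pics/wrist0.png

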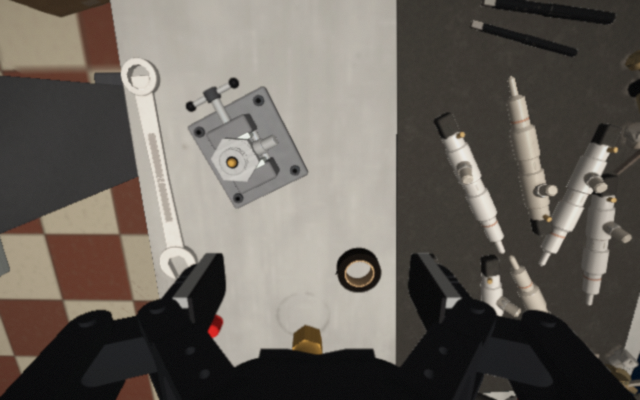

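```bash
cat > h.py <<'E'
import numpy as np, cv2, json, os
def cast(m,u,v,z):
    """world point on plane z for pixels u,v"""
    K=np.array(m["K"]);k1=m["k1"]
    p=np.array([(u-K[0,2])/K[0,0],(v-K[1,2])/K[1,1]])
    rd=np.hypot(*p); r_=rd
    for _ in range(30): r_=rd/(1+k1*r_*r_)
    s=p*(r_/rd if rd>0 else 1)
    T=np.array(m["camera_from_world"]);R=T[:3,:3];o=-R.T@T[:3,3]
    d=R.T@np.array([s[0],s[1],1])
    return o+d*(z-o[2])/d[2]
def proj(m,P):
    K=np.array(m["K"]);T=np.array(m["camera_from_world"])
    c=T[:3,:3]@np.asarray(P,float)+T[:3,3]; s=c[:2]/c[2]; s=s*(1+m["k1"]*(s@s))
    return K[0,0]*s[0]+K[0,2],K[1,1]*s[1]+K[1,2]
def cloud(m,d):
    K=np.array(m["K"]);T=np.array(m["camera_from_world"]);R=T[:3,:3]
    v,u=np.mgrid[:400,:640].astype(np.float32)
    pts=np.stack([u,v],-1).reshape(-1,1,2)
    s=cv2.undistortPoints(pts,K,np.array([m["k1"],0,0,0,0.])).reshape(400,640,2)
    c=np.dstack([s[...,0]*d,s[...,1]*d,d])
    return (c-T[:3,3])@R
def snap(tag,n="wrist"):
    from bench import monitor,cams
    m=cams.camera_model(n); s=monitor.sense()
    p,d=cams.snapshot(n)
    cv2.imwrite(f"pics/{tag}.png",p[:,:,::-1]); np.savez(f"pics/{tag}.npz",p=p,d=d,T=m["camera_from_world"],K=m["K"],k1=m["k1"])
    return m,s,p,d
def load(tag):
    z=np.load(f"pics/{tag}.npz"); return dict(K=z["K"],k1=float(z["k1"]),camera_from_world=z["T"]),z["p"],z["d"]
E
python3 - <<'E'
from h import *
from bench import cams
sc=cams.camera_model("scene");sd=cams.camera_model("side");w=cams.camera_model("wrist")
for n,(a,b,z) in dict(nozzle=((234,158),(287,155),27),washer=((283,138),(339,161),3),stand=((291,166),(304,163),90),cap=((323,275),(261,249),11),nut=((380,250),(325,254),27),spacer=((390,322),(274,315),5),tape=((372,207),(359,227),10),tin=((308,108),(376,149),17)).items():
    print(n,cast(sc,*a,z).round(),cast(sd,*b,z).round())
print(cast(w,232,162,90).round(1),cast(w,358,270,19).round(1))
import numpy as np
for n,m in (("scene",sc),("side",sd),("wrist",w)):
    d=np.load(f"pics/{n}0.npy"); c=cloud(m,d); print(n,(d>0).mean())
    if n=="wrist":
        for uv in ((300,60),(232,162),(250,162),(275,110+0),(358,270),(215,328),(175,260)): print(uv,c[uv[1],uv[0]].round(1))
E
```

```text
nozzle [443. 183.  27.] [448. 185.  27.]
washer [599. 200.   3.] [600. 200.   3.]
stand [527.  21.  90.] [521.   7.  90.]
cap [ 457. -222.   11.] [ 456. -222.   11.]
nut [ 588. -247.   27.] [ 587. -249.   27.]
spacer [ 512. -380.    5.] [ 511. -381.    5.]
tape [ 654. -135.   10.] [ 653. -137.   10.]
tin [718. 258.  17.] [711. 260.  17.]
[522.2  23.4  90. ] [ 651.8 -127.5   19. ]
scene 0.99596875
side 0.99613671875
wrist 0.9959765625
(300, 60) [581.1 120.4   1.1]
(232, 162) [522.2  23.4  90. ]
(250, 162) [535.5  20.8  75.4]
(275, 110) [553.4  67.7  13.6]
(358, 270) [ 654.7 -139.1   -1.3]
(215, 328) [ 462.4 -214.4   21.3]
(175, 260) [ 4.113e+02 -1.238e+02  2.000e-01]
```

Emit:
jog_arm --offset '[[-38,-11,10],[-38,-11,10],[0,0,0],[0,0,0],[0,0,0]]' --delta_rot '[[0,0,0],[0,0,0],[0,0,0],[0,0,0],[0,0,0]]' --jaw '[100,100,100,100,100]'

```text
time: 0.65
tool_pos: [518.5, 22.5, 171.2]
tcp_rot: [-180.0, 0.6, -0.0]
ft_force: [0.8, 0.2, -0.0]
finger_gap: 85.6
```

Run:
```python
from h import *
from bench import monitor
m,s,p,d=snap("hold1"); print(s["time"],s["tool_pos"],s["tcp_rot"])
s=monitor.sense();print(s["tool_pos"],s["tcp_rot"])
c=cloud(m,d)
h=c[...,2]
for lo,hi in ((70,79),(82,87.5),(88.2,94)):
    k=(h>lo)&(h<hi)&(abs(c[...,0]-522)<40)&(abs(c[...,1]-22)<40); 
    print(lo,k.sum(),c[k].mean(0), np.median(h[k]), (c[k].min(0)+c[k].max(0))/2)
```

```text
0.65 [518.50653993  22.50722602 171.23108933] [-1.79966281e+02  6.30626778e-01 -2.73892131e-02]
[519.07570439  22.4041659  171.66418519] [-1.79966999e+02  5.78195170e-01 -3.52598485e-02]
70 1101 [522.96055877  26.04739577  74.91762618] 75.24830269888677 [528.95276591  23.28610131  74.46171013]
82 597 [520.55396677  23.32953376  84.80772131] 84.92722907707349 [520.52705092  22.72511064  84.75521193]
88.2 57 [520.45818589  22.79572036  89.6106245 ] 89.61354314233142 [520.53140153  22.79205352  89.9691578 ]
```

View pics/hold1.png

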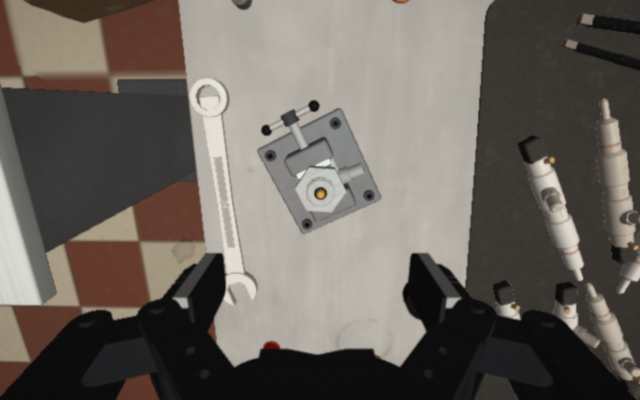

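```bash
cat >> h.py <<'E'
from scipy.spatial.transform import Rotation as Ro
def Twt(s):
    T=np.eye(4);T[:3,:3]=Ro.from_euler("xyz",s["tcp_rot"],degrees=True).as_matrix();T[:3,3]=s["tool_pos"];return T
E
python3 - <<'E'
from h import *
from bench import cams,monitor
for i in range(3):
    m=cams.camera_model("wrist");s=monitor.sense()
    print((np.array(m["camera_from_world"])@Twt(s)).round(4))
    print(s["time"],s["tool_pos"],s["tcp_rot"],s["joint_pos"])
    if i<2: cams.snapshot("wrist")
E
```

```text
[[ 1.000000e+00  4.000000e-04 -1.000000e-04  4.520000e-02]
 [-4.000000e-04  9.572000e-01 -2.896000e-01  2.027510e+01]
 [ 0.000000e+00  2.896000e-01  9.572000e-01  1.896925e+02]
 [ 0.000000e+00  0.000000e+00  0.000000e+00  1.000000e+00]]
0.7 [519.07570439  22.4041659  171.66418519] [-1.79966999e+02  5.78195170e-01 -3.52598485e-02] [-3.18486194e+00 -3.62442292e+00  9.94042862e+01  1.18848053e-03
  8.47992717e+01 -3.14954929e+00]
[[ 1.000000e+00  3.000000e-04 -1.000000e-04  4.670000e-02]
 [-4.000000e-04  9.572000e-01 -2.895000e-01  2.029180e+01]
 [ 0.000000e+00  2.895000e-01  9.572000e-01  1.897089e+02]
 [ 0.000000e+00  0.000000e+00  0.000000e+00  1.000000e+00]]
0.75 [519.38801     22.30927889 171.88085894] [-1.79970562e+02  5.52380184e-01 -4.38067744e-02] [-3.19180021e+00 -3.61122880e+00  9.93686653e+01 -9.43540041e-04
  8.47957268e+01 -3.14776140e+00]
[[ 1.000000e+00  3.000000e-04 -1.000000e-04  4.320000e-02]
 [-3.000000e-04  9.572000e-01 -2.895000e-01  2.028780e+01]
 [ 0.000000e+00  2.895000e-01  9.572000e-01  1.896912e+02]
 [ 0.000000e+00  0.000000e+00  0.000000e+00  1.000000e+00]]
0.8 [519.44509521  22.29264896 171.93474259] [-1.79970665e+02  5.49079437e-01 -4.93234989e-02] [-3.19337634e+00 -3.60776167e+00  9.93596522e+01 -8.26789850e-04
  8.47979713e+01 -3.14383336e+00]
```

Run:
```python
from h import *
m,s,p,d=snap("hold2")
c=cloud(m,d);h=c[...,2]
for lo,hi in ((82,87.5),(88.2,94)):
    k=(h>lo)&(h<hi)&(abs(c[...,0]-521)<30)&(abs(c[...,1]-22)<30)
    q=c[k][:,:2].astype(np.float32); print(k.sum(),q.mean(0),cv2.minEnclosingCircle(q),np.median(h[k]))
bk=(abs(h)<6)&(abs(c[...,0]-600)<60)&(abs(c[...,1]-40)<150); q=c[bk];A=np.c_[q[:,:2]-[600,40],np.ones(len(q))];print(np.linalg.lstsq(A,q[:,2],rcond=None)[0])
```

```text
591 [520.7012   23.35404] ((520.6229858398438, 22.587406158447266), 13.028090476989746) 84.86528928170031
61 [520.63776   22.834486] ((520.5699462890625, 22.809659957885742), 4.1581597328186035) 89.56991680891102
[ 0.00025814  0.00162156 -0.07933204]
```

Emit:
jog_arm --offset '[[0,40,0],[0,46,5],[0,46,5],[-1,46,5],[-1,46,5],[-1,46,5],[-1,46,5],[-1,46,5],[0,30,10],[0,5,10],[0,0,0],[0,0,0]]' --delta_rot '[[0,0.55,0],[0,0,0],[0,0,0],[0,0,0],[0,0,0],[0,0,0],[0,0,0],[0,0,0],[0,0,0],[0,0,0],[0,0,0],[0,0,0]]' --jaw '[70,70,70,70,70,70,70,70,70,70,70,70]'

```text
time: 2.05
tool_pos: [522.6, -395.1, 119.8]
tcp_rot: [179.8, -0.7, 0.0]
ft_force: [0.6, 0.7, 0.2]
finger_gap: 60.1
```

Run:
```python
from h import *
m,s,p,d=snap("sp1"); print(s["time"],s["tool_pos"],s["tcp_rot"])
c=cloud(m,d);h=c[...,2]
k=(h>7)&(h<14)&(abs(c[...,0]-512)<30)&(abs(c[...,1]+380)<30)
q=c[k][:,:2].astype(np.float32); print(k.sum(),q.mean(0),cv2.minEnclosingCircle(q),np.median(h[k]))
```

```text
2.05 [ 522.59988305 -395.08131224  119.76000876] [ 1.79798092e+02 -7.16856950e-01  2.64122287e-02]
339 [ 509.81802 -379.43604] ((510.11395263671875, -379.41424560546875), 12.609335899353027) 8.817447665783943
```

View pics/sp1.png

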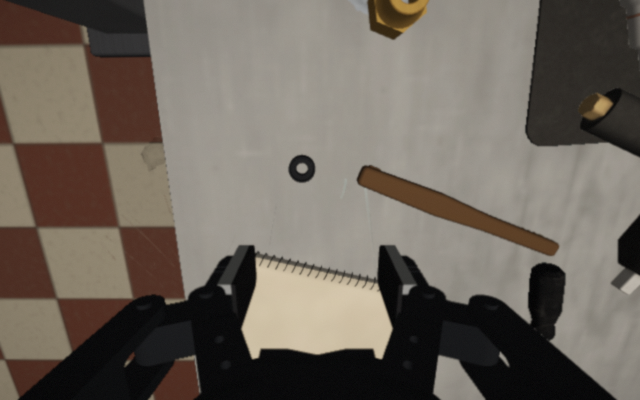

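Emit:
jog_arm --offset '[[-12.6,-15.7,20],[0,0,30],[0,0,25],[0,0,12],[0,0,0],[0,0,0]]' --delta_rot '[[0.2,-0.72,0],[0,0,0],[0,0,0],[0,0,0],[0,0,0],[0,0,0]]' --jaw '[60,60,60,60,60,60]'

```text
time: 2.7
tool_pos: [516.0, -373.2, 37.2]
tcp_rot: [179.7, -0.4, 0.6]
ft_force: [-0.2, -0.1, 1.1]
finger_gap: 51.4
```

```bash
cat > now.py <<'E'
from bench import monitor
s=monitor.sense();print(round(s["time"],2),s["tool_pos"].round(2),s["tcp_rot"].round(2),s["qd"].round(1),s["ft_force"].round(1),round(s["finger_gap"],1))
E
python3 now.py
python3 - <<'E'
from h import *
m,s,p,d=snap("sp2")
c=cloud(m,d);h=c[...,2]
k=(h>7)&(h<14)&(abs(c[...,0]-512)<20)&(abs(c[...,1]+380)<20)
q=c[k][:,:2].astype(np.float32); print(k.sum(),q.mean(0),cv2.minEnclosingCircle(q),np.median(h[k]))
E
python3 now.py
```

```text
2.7 [ 515.96 -373.15   37.18] [179.74  -0.39   0.58] [ 0.7 -0.4  0.1 -0.   0.1  0.1] [-0.2 -0.1  1.1] 51.4
569 [ 509.8461 -379.2639] ((509.8496398925781, -379.5755310058594), 12.735458374023438) 8.756546534149436
2.75 [ 516.11 -373.28   37.4 ] [179.73  -0.41   0.58] [-0.4 -0.2 -0.6 -0.2 -0.1 -0.1] [ 0.5  0.  -0.2] 51.2
```

View pics/sp2.png

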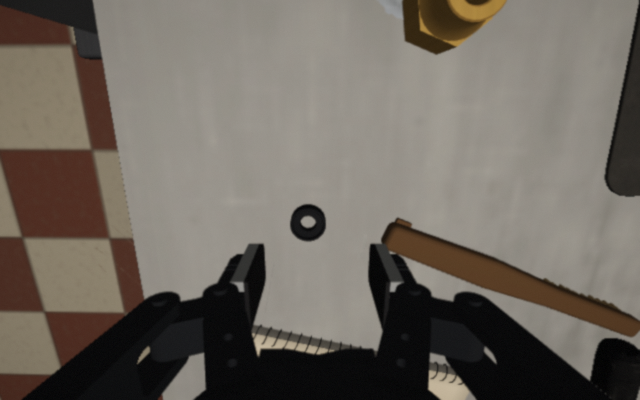

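Emit:
jog_arm --offset '[[-3,3,0],[-2,2,0],[-1,1,0],[0,0,0],[0,0,10],[0,0,8],[0,0,0],[0,0,0]]' --delta_rot '[[0.27,-0.4,0.58],[0,0,0],[0,0,0],[0,0,0],[0,0,0],[0,0,0],[0,0,0],[0,0,0]]' --jaw '[60,60,60,60,60,60,60,60]'

```text
time: 3.55
tool_pos: [511.6, -382.3, 22.1]
tcp_rot: [179.8, -0.2, -0.1]
ft_force: [-0.2, 0.4, 0.6]
finger_gap: 51.2
```

```bash
python3 now.py
```

```text
3.55 [ 511.62 -382.3    22.13] [ 1.7978e+02 -2.4000e-01 -1.0000e-01] [ 0.   0.6  0.5 -0.  -0.3  0. ] [-0.2  0.4  0.6] 51.2
```

Emit:
jog_arm --offset '[[-1.5,-2,0],[0,0,0],[0,0,8],[0,0,8],[0,0,4],[0,0,0],[0,0,0]]' --delta_rot '[[0.2,-0.25,0],[0,0,0],[0,0,0],[0,0,0],[0,0,0],[0,0,0],[0,0,0]]' --jaw '[60,60,60,60,60,60,60]'

```text
time: 4.25
tool_pos: [509.7, -379.5, -0.4]
tcp_rot: [-179.9, 0.1, -0.1]
ft_force: [0.8, -0.7, 1.3]
finger_gap: 51.4
```

```bash
python3 now.py
```

```text
4.25 [ 5.0969e+02 -3.7953e+02 -4.0000e-01] [-1.7995e+02  8.0000e-02 -8.0000e-02] [-0.   0.4  0.3 -0.  -0.1  0. ] [ 0.8 -0.7  1.3] 51.4
```

Emit:
jog_arm --offset '[[0,0,-3],[0,0,0],[0,0,0],[0,0,0],[0,0,0],[0,0,0],[0,0,0]]' --delta_rot '[[0,0,0],[0,0,0],[0,0,0],[0,0,0],[0,0,0],[0,0,0],[0,0,0]]' --jaw '[60,60,20,20,20,20,20]' --newtons 40

```text
time: 4.95
tool_pos: [510.4, -380.2, 4.1]
tcp_rot: [180.0, -0.0, -0.1]
ft_force: [0.0, 0.3, -0.5]
finger_gap: 17.1
```

```bash
python3 now.py
```

```text
4.95 [ 510.39 -380.16    4.13] [ 1.7998e+02 -0.0000e+00 -8.0000e-02] [-0.1  0.1 -0.  -0.  -0.1  0.1] [ 0.   0.3 -0.5] 17.1
```

Run:
```python
from h import *
m,s,p,d=snap("sp3")
```

```text
(no output)
```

View pics/sp3.png

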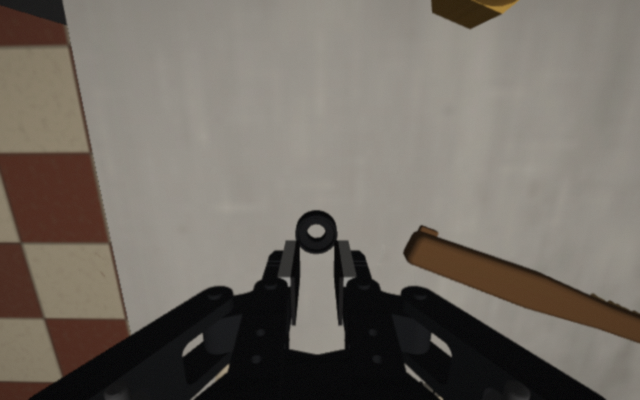

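Run:
```python
from h import *
m,p,d=load("sp3"); c=cloud(m,d)
for v in (236,240,244,250,260,275,290,310,320):
    print(v,[(u,c[v,u].round(0).astype(int).tolist()) for u in (276,284,288,292,296,300,338,342,346)])
print([(v,c[v,316].round(1)) for v in (212,215,222,231,240,246,250,255)])
```

```text
236 [(276, [485, -384, 1]), (284, [490, -385, 0]), (288, [493, -385, 0]), (292, [495, -384, 1]), (296, [498, -381, 9]), (300, [500, -382, 7]), (338, [524, -385, -1]), (342, [526, -384, 1]), (346, [529, -385, 0])]
240 [(276, [485, -387, 0]), (284, [490, -387, 0]), (288, [492, -388, 0]), (292, [495, -388, -1]), (296, [498, -383, 10]), (300, [500, -384, 7]), (338, [524, -387, 1]), (342, [526, -387, 1]), (346, [529, -387, 1])]
244 [(276, [485, -390, 0]), (284, [490, -390, 0]), (288, [497, -369, 46]), (292, [499, -369, 46]), (296, [501, -369, 46]), (300, [501, -385, 10]), (338, [520, -369, 45]), (342, [522, -369, 45]), (346, [524, -369, 45])]
250 [(276, [485, -394, 0]), (284, [496, -369, 52]), (288, [498, -369, 52]), (292, [499, -369, 51]), (296, [501, -369, 51]), (300, [500, -394, 0]), (338, [520, -369, 51]), (342, [522, -369, 52]), (346, [524, -370, 50])]
260 [(276, [492, -373, 54]), (284, [497, -369, 62]), (288, [498, -369, 61]), (292, [500, -369, 62]), (296, [502, -369, 61]), (300, [500, -402, -1]), (338, [519, -369, 61]), (342, [521, -369, 61]), (346, [523, -369, 60])]
275 [(276, [49
[... 504 characters left out ...]
 (292, [501, -384, 74]), (296, [502, -388, 68]), (300, [499, -440, -1]), (338, [519, -385, 73]), (342, [520, -383, 75]), (346, [521, -377, 83])]
320 [(276, [499, -364, 106]), (284, [501, -364, 106]), (288, [500, -382, 82]), (292, [501, -388, 75]), (296, [496, -447, -1]), (300, [499, -447, -1]), (338, [519, -388, 75]), (342, [520, -388, 75]), (346, [521, -381, 83])]
[(212, array([ 510. , -367.4,    4.1])), (215, array([ 510. , -367.3,    9.7])), (222, array([ 510. , -372.6,    7.1])), (231, array([ 510. , -380.9,    0.8])), (240, array([ 510. , -385.4,    4.3])), (246, array([ 510. , -387.6,    8.1])), (250, array([ 510. , -390.8,    7. ])), (255, array([ 5.100e+02, -3.979e+02, -4.000e-01]))]
```

Run:
```python
from h import *
m,s,p,d=snap("sd3","side"); print(s["finger_gap"])
cv2.imwrite("pics/sd3c.png",cv2.resize(p[200:370,190:370,::-1],None,fx=3.5,fy=3.5))
m,s,p,d=snap("sc3","scene")
u,v=map(int,proj(m,[510,-380,20])); print(u,v,s["tool_pos"])
cv2.imwrite("pics/sc3c.png",cv2.resize(p[v-80:v+50,u-80:u+80,::-1],None,fx=4,fy=4))
```

```text
17.170110731371423
390 319 [ 510.36774881 -380.13745674    4.09028573]
```

View pics/sd3c.png

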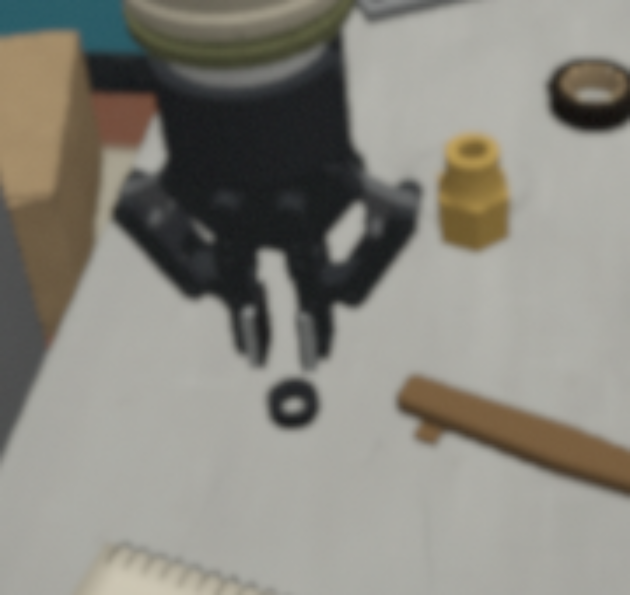

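View pics/sc3c.png

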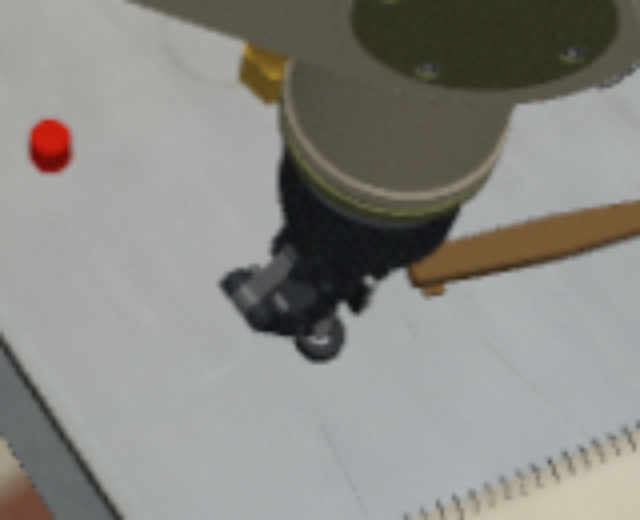

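Run:
```python
from h import *
m,p,d=load("sp3"); c=cloud(m,d)
for u in (286,289,292,295,337,340,343,347):
    print(u,[(v,c[v,u].round(1).tolist()) for v in range(239,246) if c[v,u,2]>20][:2])
```

```text
286 [(241, [495.8, -368.6, 42.5]), (242, [495.8, -368.7, 43.2])]
289 [(241, [497.1, -368.9, 41.7]), (242, [497.2, -369.1, 42.5])]
292 [(241, [498.6, -369.0, 41.6]), (242, [498.7, -368.8, 43.1])]
295 [(241, [500.1, -368.6, 42.4]), (242, [500.1, -368.8, 43.2])]
337 [(241, [520.2, -368.9, 41.8]), (242, [520.1, -369.0, 42.9])]
340 [(241, [521.7, -369.3, 41.0]), (242, [521.5, -368.9, 42.9])]
343 [(241, [522.9, -368.5, 42.7]), (242, [523.0, -369.1, 42.5])]
347 [(241, [524.9, -368.8, 42.1]), (242, [524.7, -368.4, 44.2])]
```

Emit:
jog_arm --offset '[[0,-0.5,0],[0,0,0],[0,0,6],[0,0,6],[0,0,6],[0,0,4],[0,0,0],[0,0,0]]' --delta_rot '[[0,0,0],[0,0,0],[0,0,0],[0,0,0],[0,0,0],[0,0,0],[0,0,0],[0,0,0]]' --jaw '[60,60,60,60,60,60,60,60]'

```text
time: 5.9
tool_pos: [509.6, -379.0, -21.2]
tcp_rot: [-179.9, 0.1, -0.1]
ft_force: [-0.5, -0.6, -0.5]
finger_gap: 51.3
```

```bash
python3 now.py
python3 - <<'E'
from h import *
m,s,p,d=snap("sp4")
c=cloud(m,d);h=c[...,2]
k=(h>5)&(h<14)&(abs(c[...,0]-511)<16)&(abs(c[...,1]+380)<16)
q=c[k][:,:2].astype(np.float32); print(k.sum(),q.mean(0),cv2.minEnclosingCircle(q),np.median(h[k]))
E
```

```text
5.9 [ 509.63 -378.98  -21.17] [-1.7995e+02  8.0000e-02 -8.0000e-02] [-0.1  0.4  0.2  0.  -0.1  0. ] [-0.5 -0.6 -0.5] 51.3
1551 [ 509.8795  -379.48965] ((510.1768493652344, -379.4923400878906), 12.923751831054688) 7.53233736373575
```

View pics/sp4.png

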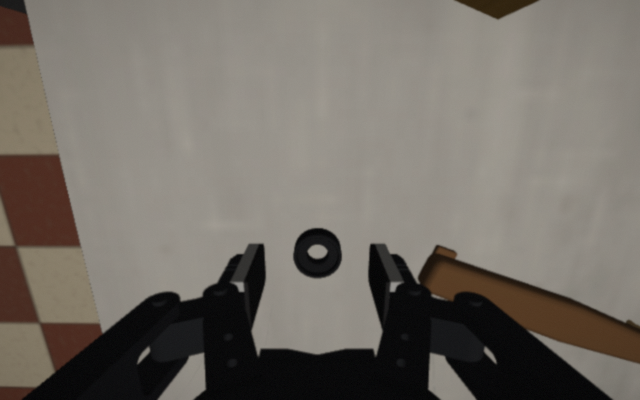

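Emit:
jog_arm --offset '[[0.4,0.4,4],[0,0,5],[0,0,3],[0,0,0],[0,0,0]]' --delta_rot '[[0,0,0],[0,0,0],[0,0,0],[0,0,0],[0,0,0]]' --jaw '[50,50,50,50,50]'

```text
time: 6.45
tool_pos: [510.4, -379.7, -33.7]
tcp_rot: [-180.0, 0.0, -0.1]
ft_force: [0.2, 0.0, 0.3]
finger_gap: 42.9
```

```bash
python3 now.py
```

```text
6.45 [ 510.35 -379.68  -33.71] [-1.7998e+02  5.0000e-02 -8.0000e-02] [-0.1  0.2  0.1 -0.  -0.2 -0.1] [0.2 0.  0.3] 42.9
```

Emit:
jog_arm --offset '[[0,0,1.5],[0,0,0],[0,0,0],[0,0,0],[0,0,0],[0,0,0]]' --delta_rot '[[0,0,0],[0,0,0],[0,0,0],[0,0,0],[0,0,0],[0,0,0]]' --jaw '[50,20,20,20,20,20]' --newtons 40

```text
time: 7.05
tool_pos: [512.1, -381.3, -32.3]
tcp_rot: [179.8, -0.1, -0.1]
ft_force: [0.2, -0.3, -0.5]
finger_gap: 22.6
```

```bash
python3 now.py
python3 - <<'E'
from h import *
m,s,p,d=snap("sp5")
c=cloud(m,d);h=c[...,2]
k=(h>5)&(h<14)&(abs(c[...,0]-511)<16)&(abs(c[...,1]+380)<16)
q=c[k][:,:2].astype(np.float32); print(k.sum(),q.mean(0),cv2.minEnclosingCircle(q),np.median(h[k]))
E
```

```text
7.05 [ 512.06 -381.33  -32.28] [ 1.7984e+02 -1.3000e-01 -8.0000e-02] [-0.   0.2  0.1 -0.   0.1  0. ] [ 0.2 -0.3 -0.5] 22.6
1999 [ 511.5702  -379.23663] ((511.02691650390625, -378.59576416015625), 18.131328582763672) 7.973477185463583
```

View pics/sp5.png

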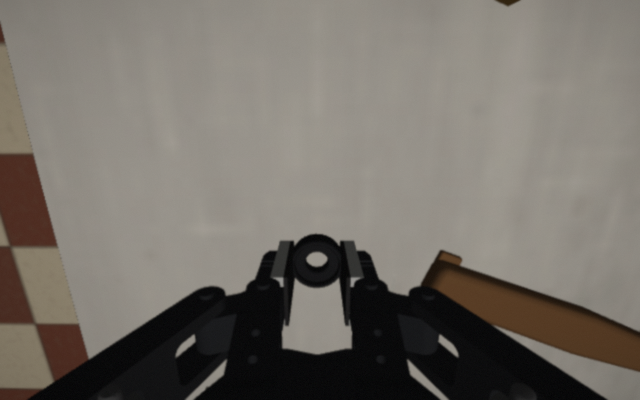

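Emit:
jog_arm --offset '[[0,0,0],[0,0,0]]' --delta_rot '[[0,0,0],[0,0,0]]' --jaw '[20,20]'

```text
time: 7.3
tool_pos: [511.8, -381.1, -32.7]
tcp_rot: [179.9, -0.1, -0.1]
ft_force: [-0.3, -0.7, 1.0]
finger_gap: 22.3
```

```bash
python3 now.py
python3 - <<'E'
from h import *
m,s,p,d=snap("sp6")
c=cloud(m,d)
for v in (242,246,250,256,262,270,280): print(v,[(u,c[v,u].round(0).astype(int).tolist()) for u in (278,284,288,292,296,300,308,334,338,342,346,352)])
E
```

```text
7.3 [ 511.79 -381.06  -32.72] [ 1.7987e+02 -1.0000e-01 -8.0000e-02] [ 0.1 -0.1 -0.2  0.   0.   0. ] [-0.3 -0.7  1. ] 22.3
242 [(278, [493, -373, 0]), (284, [496, -370, 6]), (288, [498, -370, 6]), (292, [500, -369, 7]), (296, [502, -373, 0]), (300, [504, -370, 5]), (308, [508, -368, 10]), (334, [520, -371, 3]), (338, [522, -372, 0]), (342, [524, -369, 7]), (346, [526, -370, 6]), (352, [529, -371, 5])]
246 [(278, [494, -370, 10]), (284, [497, -370, 11]), (288, [498, -370, 10]), (292, [500, -370, 11]), (296, [502, -372, 5]), (300, [504, -370, 9]), (308, [508, -370, 10]), (334, [520, -371, 8]), (338, [522, -374, 3]), (342, [523, -369, 11]), (346, [525, -370, 10]), (352, [528, -370, 11])]
250 [(278, [494, -370, 14]), (284, [497, -370, 15]), (288, [499, -369, 15]), (292, [500, -371, 13]), (296, [502, -372, 10]), (300, [504, -372, 10]), (308, [508, -374, 7]), (334, [520, -372, 10]), (338, [522, -373, 9]), (342, [523, -370, 15]), (346, [525, -370, 15]), (352, [528, -370, 15])]
256 [(278, [495, -370, 20]), (284, [498, -370, 20]), (288, [499, -370, 20]), (292, [500, -373, 13]), (296, [502, -37
[... 338 characters left out ...]
 0]), (334, [520, -380, 7]), (338, [522, -380, 8]), (342, [523, -374, 18]), (346, [524, -369, 27]), (352, [527, -370, 25])]
270 [(278, [496, -369, 33]), (284, [499, -370, 32]), (288, [500, -369, 33]), (292, [500, -379, 15]), (296, [502, -383, 8]), (300, [504, -384, 7]), (308, [508, -385, 6]), (334, [520, -384, 7]), (338, [522, -383, 9]), (342, [523, -377, 20]), (346, [523, -370, 32]), (352, [526, -370, 32])]
280 [(278, [497, -371, 38]), (284, [499, -371, 38]), (288, [500, -373, 34]), (292, [500, -384, 16]), (296, [501, -394, 0]), (300, [504, -388, 10]), (308, [507, -390, 7]), (334, [520, -389, 9]), (338, [523, -394, 0]), (342, [523, -381, 21]), (346, [523, -371, 38]), (352, [525, -371, 38])]
```

View pics/sp6.png

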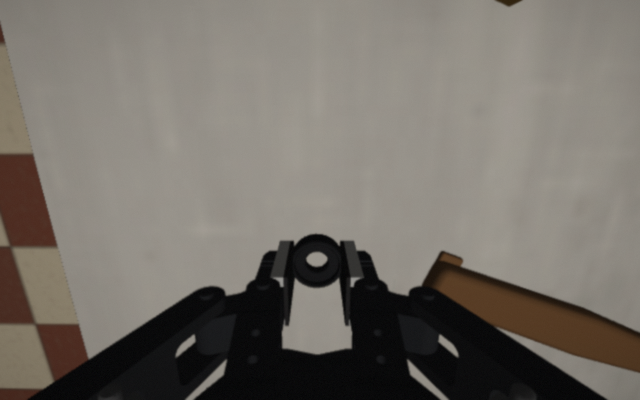

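Emit:
jog_arm --offset '[[0,0,-5],[0,0,-15],[0,0,-25],[0,0,-30],[0,0,-25],[0,0,-15],[0,0,0],[0,0,0]]' --delta_rot '[[0,0,0],[0,0,0],[0,0,0],[0,0,0],[0,0,0],[0,0,0],[0,0,0],[0,0,0]]' --jaw '[20,20,20,20,20,20,20,20]'

```text
time: 8.15
tool_pos: [511.6, -380.8, 91.4]
tcp_rot: [179.8, -0.2, -0.1]
ft_force: [-0.2, -0.4, -0.4]
finger_gap: 22.6
```

```bash
python3 now.py
cat > inhand.py <<'E'
# top face of the held part in tool frame
import sys
from h import *
def tool_cloud(m,s,d):
    c=cloud(m,d); T=np.linalg.inv(Twt(s)); return c@T[:3,:3].T+T[:3,3]
if __name__=="__main__":
    m,s,p,d=snap(sys.argv[1]); print(s["tool_pos"].round(2),s["tcp_rot"].round(2))
    t=tool_cloud(m,s,d); np.save("pics/tc.npy",t)
    z0,z1,r=map(float,sys.argv[2:5])
    k=(t[...,2]>z0)&(t[...,2]<z1)&(np.hypot(t[...,0],t[...,1])<r)
    q=t[k]; print(k.sum(),q.mean(0),cv2.minEnclosingCircle(q[:,:2].astype(np.float32)),(q[:,:2].min(0),q[:,:2].max(0)))
    i=np.argwhere(k); (a,b),(e,f)=i.min(0)-25,i.max(0)+25
    cv2.imwrite(f"pics/{sys.argv[1]}c.png",cv2.resize(p[a:e,b:f,::-1],None,fx=5,fy=5))
E
python3 inhand.py sp7 -46 -40 18
```

```text
8.15 [ 511.59 -380.75   91.39] [ 1.7983e+02 -1.6000e-01 -7.0000e-02] [-0.  -0.8 -0.6  0.1  0.4  0.1] [-0.2 -0.4 -0.4] 22.6
[ 511.59 -380.75   91.39] [ 1.7983e+02 -1.6000e-01 -7.0000e-02]
1081 [-6.45085027e-03 -1.89361741e+00 -4.19248648e+01] ((0.01693093217909336, -1.5749437808990479), 17.04608917236328) (array([-14.09066872, -13.82535433]), array([14.34912331, 11.10036875]))
```

Run:
```python
from h import *
t=np.load("pics/tc.npy"); 
for v in range(232,290,4): print(v,[(u,t[v,u].round(0).astype(int).tolist()) for u in (288,292,296,302,308,316,324,330,336,340)])
```

```text
232 [(288, [-26, 39, 92]), (292, [-23, 39, 92]), (296, [-19, 39, 91]), (302, [-13, 38, 91]), (308, [-8, 39, 92]), (316, [-1, 39, 92]), (324, [7, 39, 92]), (330, [12, 39, 92]), (336, [18, 39, 92]), (340, [22, 39, 93])]
236 [(288, [-26, 42, 91]), (292, [-23, 43, 91]), (296, [-19, 42, 91]), (302, [-13, 43, 92]), (308, [-4, -12, -34]), (316, [0, -13, -37]), (324, [4, -13, -36]), (330, [12, 43, 92]), (336, [18, 43, 92]), (340, [22, 43, 92])]
240 [(288, [-27, 47, 92]), (292, [-23, 47, 92]), (296, [-19, 47, 91]), (302, [-7, -11, -36]), (308, [-4, -13, -40]), (316, [0, -13, -41]), (324, [3, -13, -40]), (330, [6, -12, -38]), (336, [18, 48, 94]), (340, [22, 47, 93])]
244 [(288, [-13, -11, -41]), (292, [-12, -11, -41]), (296, [-10, -8, -35]), (302, [-7, -11, -41]), (308, [-4, -12, -43]), (316, [0, -12, -43]), (324, [3, -12, -43]), (330, [6, -12, -42]), (336, [9, -9, -37]), (340, [11, -10, -38])]
248 [(288, [-13, -11, -46]), (292, [-11, -11, -45]), (296, [-10, -9, -40]), (302, [-7, -11, -44]), (308, [-4, -9, -40]), (316, [0, -9, -40]), (324, [4, -8, -39]), (330, [6, -10, -42]), (336, [9, -10, -4
[... 1520 characters left out ...]
-40]), (336, [9, 5, -42]), (340, [11, 4, -44])]
280 [(288, [-11, -8, -66]), (292, [-11, 3, -48]), (296, [-20, 89, 92]), (302, [-7, 8, -41]), (308, [-4, 8, -40]), (316, [0, 9, -40]), (324, [4, 9, -39]), (330, [6, 8, -42]), (336, [19, 90, 93]), (340, [11, 7, -43])]
284 [(288, [-11, -6, -67]), (292, [-11, 5, -49]), (296, [-20, 94, 93]), (302, [-7, 9, -42]), (308, [-4, 9, -42]), (316, [0, 10, -41]), (324, [4, 9, -42]), (330, [6, 9, -42]), (336, [19, 94, 92]), (340, [11, 8, -45])]
288 [(288, [-11, -5, -68]), (292, [-11, 6, -51]), (296, [-20, 96, 89]), (302, [-14, 98, 91]), (308, [-8, 98, 92]), (316, [-1, 97, 91]), (324, [7, 98, 92]), (330, [13, 98, 91]), (336, [19, 98, 92]), (340, [11, 11, -44])]
```

View pics/sp7.png

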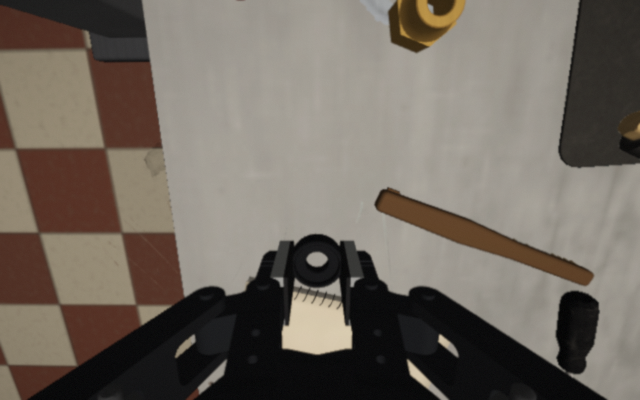

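Emit:
jog_arm --offset '[[0,-20,0],[0,-40,0],[0,-46,0],[0,-46,0],[2,-46,0],[2,-46,0],[2,-46,0],[2,-40,0],[1,-20,0],[0,-8,0],[0,0,0],[0,0,0]]' --delta_rot '[[0.17,-0.16,0],[0,0,0],[0,0,0],[0,0,0],[0,0,0],[0,0,0],[0,0,0],[0,0,0],[0,0,0],[0,0,0],[0,0,0],[0,0,0]]' --jaw '[20,20,20,20,20,20,20,20,20,20,20,20]'

```text
time: 9.4
tool_pos: [508.9, -8.1, 72.8]
tcp_rot: [-179.5, 1.5, -0.3]
ft_force: [0.1, -0.3, -0.9]
finger_gap: 22.4
```

```bash
python3 now.py
```

```text
9.4 [508.9   -8.08  72.76] [-179.52    1.52   -0.25] [-0.2  0.4  0.4 -0.1 -0.2 -0.2] [ 0.1 -0.3 -0.9] 22.4
```

Emit:
jog_arm --offset '[[4,-10,-3],[4,-10,-2],[3,-7,0],[0,0,0],[0,0,0],[0,0,0]]' --delta_rot '[[-0.48,1.5,-0.25],[0,0,0],[0,0,0],[0,0,0],[0,0,0],[0,0,0]]' --jaw '[20,20,20,20,20,20]'

```text
time: 10.0
tool_pos: [521.6, 17.6, 78.1]
tcp_rot: [179.9, -0.1, -0.3]
ft_force: [0.7, -0.2, -0.4]
finger_gap: 22.3
```

```bash
python3 now.py
```

```text
10.0 [521.56  17.65  78.09] [ 1.7992e+02 -1.3000e-01 -2.6000e-01] [-0.   0.2 -0.  -0.1  0.1 -0.1] [ 0.7 -0.2 -0.4] 22.3
```

Emit:
jog_arm --offset '[[-0.8,-3,0],[0,-0.5,5],[0,0,5],[0,0,3],[0,0,0],[0,0,0]]' --delta_rot '[[0.1,-0.13,-0.25],[0,0,0],[0,0,0],[0,0,0],[0,0,0],[0,0,0]]' --jaw '[20,20,20,20,20,20]'

```text
time: 10.6
tool_pos: [520.0, 20.8, 63.1]
tcp_rot: [-180.0, 0.1, -0.0]
ft_force: [0.2, -0.2, -0.4]
finger_gap: 22.4
```

```bash
python3 now.py; python3 inhand.py sp8 -46 -38.5 18
```

```text
10.6 [520.01  20.82  63.13] [-1.7997e+02  9.0000e-02 -3.0000e-02] [-0.1  0.1  0.3  0.1 -0.1 -0.1] [ 0.2 -0.2 -0.4] 22.4
[520.01  20.82  63.13] [-1.7997e+02  9.0000e-02 -3.0000e-02]
1818 [ -0.04991927  -1.43195426 -40.91682145] ((0.007124147843569517, -1.8810774087905884), 16.865476608276367) (array([-13.96384289, -13.85283617]), array([14.37563446, 11.44671976]))
```

View pics/sp8c.png

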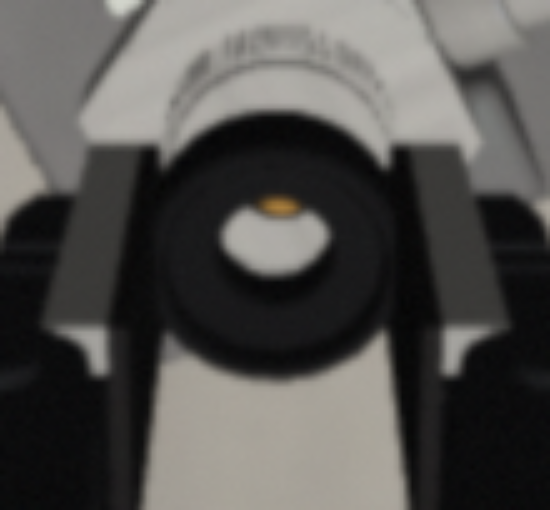

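Emit:
jog_arm --offset '[[0.6,-0.6,0],[0,0,0],[0,0,3],[0,0,2],[0,0,0],[0,0,0]]' --delta_rot '[[0,0.1,0],[0,0,0],[0,0,0],[0,0,0],[0,0,0],[0,0,0]]' --jaw '[20,20,20,20,20,20]'

```text
time: 11.25
tool_pos: [521.1, 21.4, 58.2]
tcp_rot: [-180.0, -0.1, -0.0]
ft_force: [-0.3, -0.5, 0.7]
finger_gap: 22.5
```

```bash
python3 now.py
```

```text
11.25 [521.07  21.42  58.19] [-1.7998e+02 -7.0000e-02 -3.0000e-02] [-0.1  0.   0.1  0.  -0.1 -0. ] [-0.3 -0.5  0.7] 22.5
```

Emit:
jog_arm --offset '[[-0.5,0,0],[0,0,2],[0,0,1.5],[0,0,0],[0,0,0]]' --delta_rot '[[0,-0.1,0],[0,0,0],[0,0,0],[0,0,0],[0,0,0]]' --jaw '[20,20,20,20,20]'

```text
time: 11.75
tool_pos: [520.5, 21.4, 54.4]
tcp_rot: [-180.0, 0.0, -0.0]
ft_force: [0.3, 0.5, 0.1]
finger_gap: 21.9
```

```bash
python3 now.py; python3 inhand.py sp9 -46 -38.5 18
```

```text
11.75 [520.52  21.41  54.4 ] [-1.7998e+02  4.0000e-02 -3.0000e-02] [ 0.   0.1  0.1  0.1 -0.1  0.1] [0.3 0.5 0.1] 21.9
[520.52  21.41  54.4 ] [-1.7998e+02  4.0000e-02 -3.0000e-02]
1808 [ -0.08653718  -1.42882432 -40.92837538] ((-0.0686463937163353, -1.5835953950881958), 16.992918014526367) (array([-14.070406  , -13.96986698]), array([14.17519769, 11.42896381]))
```

View pics/sp9c.png

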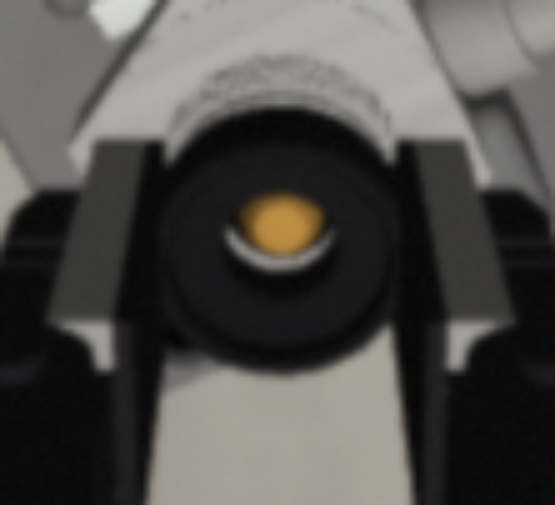

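Emit:
jog_arm --offset '[[0,0,1],[0,0,1],[0,0,0.7],[0,0,0],[0,0,0]]' --delta_rot '[[0,0,0],[0,0,0],[0,0,0],[0,0,0],[0,0,0]]' --jaw '[20,20,20,20,20]'

```text
time: 12.3
tool_pos: [520.9, 21.4, 52.3]
tcp_rot: [-180.0, 0.0, -0.0]
ft_force: [0.1, 0.6, -0.7]
finger_gap: 22.1
```

```bash
python3 now.py
```

```text
12.3 [520.88  21.41  52.32] [-1.7998e+02  0.0000e+00 -3.0000e-02] [-0.  0.  0. -0. -0. -0.] [ 0.1  0.6 -0.7] 22.1
```

Emit:
jog_arm --offset '[[-0.2,0,0.8],[0,0,0.5],[0,0,0]]' --delta_rot '[[0,0,0],[0,0,0],[0,0,0]]' --jaw '[20,20,20]'

```text
time: 12.6
tool_pos: [521.0, 21.4, 52.3]
tcp_rot: [-180.0, -0.0, -0.0]
ft_force: [1.1, 0.7, -0.1]
finger_gap: 22.4
```

```bash
python3 now.py
```

```text
12.6 [521.05  21.42  52.34] [-1.7998e+02 -4.0000e-02 -3.0000e-02] [ 0.  -0.1 -0.1  0.   0.1 -0.1] [ 1.1  0.7 -0.1] 22.4
```

Emit:
jog_arm --offset '[[-0.5,0,2],[0,0,1],[0,0,0]]' --delta_rot '[[0,0,0],[0,0,0],[0,0,0]]' --jaw '[20,20,20]'

```text
time: 12.9
tool_pos: [521.4, 21.4, 52.4]
tcp_rot: [-180.0, -0.1, -0.0]
ft_force: [-0.1, -0.2, -0.7]
finger_gap: 22.2
```

```bash
python3 now.py
```

```text
12.9 [521.43  21.4   52.43] [-1.7999e+02 -1.3000e-01 -1.0000e-02] [ 0.  -0.3 -0.2  0.   0.5  0.1] [-0.1 -0.2 -0.7] 22.2
```

```bash
python3 inhand.py sp10 -46 -38.5 18
python3 - <<'E'
from h import *
m,p,d=load("sp10");c=cloud(m,d);h=c[...,2]
k=(h>86)&(h<100)&(np.hypot(c[...,0]-520.6,c[...,1]-22.7)<10.0)
q=c[k]; A=np.c_[q[:,:2]-[520.6,22.7],np.ones(len(q))]
k2=k&(h>90.3)&(h<93.5);q=c[k2];A=np.c_[q[:,:2]-[520.6,22.7],np.ones(len(q))];print(k2.sum(),np.linalg.lstsq(A,q[:,2],rcond=None)[0],np.median(q[:,2]),q.mean(0))
E
```

```text
[521.43  21.4   52.43] [-1.7999e+02 -1.3000e-01 -1.0000e-02]
1824 [ -0.07761098  -1.43221409 -40.92299496] ((-0.013758852146565914, -1.4394422769546509), 17.116390228271484) (array([-14.21022849, -13.63668157]), array([14.3752947 , 11.70314125]))
807 [-3.75958260e-03  1.36763333e-02  9.21143008e+01] 92.13366936159805 [520.5588854   22.04197142  92.10545599]
```

View pics/sp10c.png

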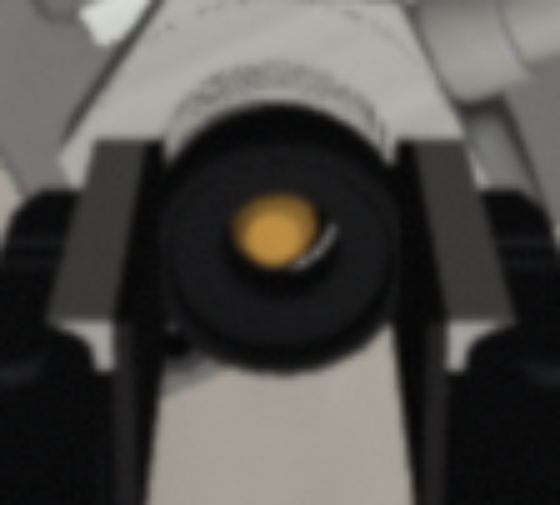

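Emit:
jog_arm --offset '[[-1.2,0,-0.4],[-0.3,0,0],[0,0,0.5],[0,0,0]]' --delta_rot '[[0,-0.1,0],[0,0,0],[0,0,0],[0,0,0]]' --jaw '[20,20,20,20]'

```text
time: 13.35
tool_pos: [519.9, 21.4, 52.2]
tcp_rot: [-180.0, -0.0, -0.0]
ft_force: [0.2, -0.4, -0.5]
finger_gap: 22.6
```

```bash
python3 now.py
```

```text
13.35 [519.87  21.4   52.24] [-1.7999e+02 -2.0000e-02 -2.0000e-02] [ 0.  -0.   0.  -0.   0.1  0. ] [ 0.2 -0.4 -0.5] 22.6
```

Slightly over to −x (0.7); nudge back and release.

Emit:
jog_arm --offset '[[0.6,0,0],[0,0,0]]' --delta_rot '[[0,0,0],[0,0,0]]' --jaw '[20,20]'

```text
time: 13.55
tool_pos: [520.3, 21.4, 52.2]
tcp_rot: [-180.0, -0.0, -0.0]
ft_force: [-0.6, 0.1, 1.0]
finger_gap: 22.8
```

```bash
python3 now.py
```

```text
13.55 [520.34  21.39  52.25] [-1.7999e+02 -0.0000e+00 -2.0000e-02] [-0. -0.  0.  0.  0. -0.] [-0.6  0.1  1. ] 22.8
```

Emit:
jog_arm --offset '[[0,0,0],[0,0,0],[0,0,0],[0,0,-8],[0,0,-20],[0,0,-30],[0,0,-20],[0,0,0],[0,0,0]]' --delta_rot '[[0,0,0],[0,0,0],[0,0,0],[0,0,0],[0,0,0],[0,0,0],[0,0,0],[0,0,0],[0,0,0]]' --jaw '[55,55,55,55,55,55,55,55,55]'

```text
time: 14.45
tool_pos: [519.5, 21.4, 133.1]
tcp_rot: [-180.0, 0.1, -0.0]
ft_force: [0.8, -0.5, 0.1]
finger_gap: 47.2
```

```bash
python3 now.py;  python3 - <<'E'
from h import *
m,s,p,d=snap("st1");c=cloud(m,d);h=c[...,2]
for lo,hi in ((90.5,93.3),(94,97)):
    k=(h>lo)&(h<hi)&(np.hypot(c[...,0]-520.6,c[...,1]-22.7)<20)
    q=c[k];print(k.sum(),np.median(q[:,2]),q.mean(0),cv2.minEnclosingCircle(q[:,:2].astype(np.float32)))
E
```

```text
14.45 [519.49  21.39 133.11] [-1.7998e+02  9.0000e-02 -2.0000e-02] [ 0.  -0.9 -1.   0.   0.4 -0. ] [ 0.8 -0.5  0.1] 47.2
467 91.9926971486637 [520.26210833  22.33377844  91.96825495] ((520.1729125976562, 23.92667007446289), 12.163214683532715)
259 94.83151176723256 [520.2484648   22.65766036  94.90910889] ((520.260986328125, 22.58119773864746), 12.48137378692627)
```

View pics/st1.png

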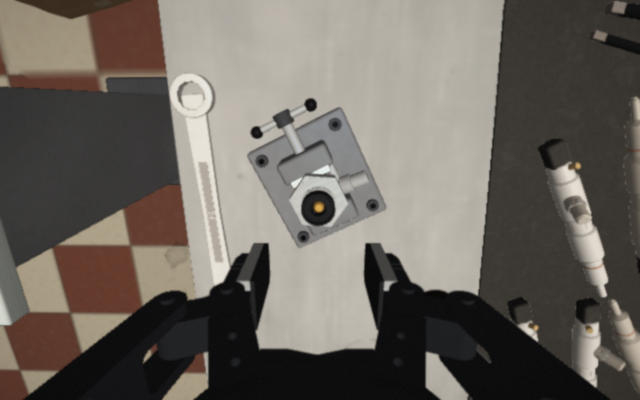

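Emit:
jog_arm --offset '[[-8,-20,5],[-18,-40,10],[-18,-42,10],[-18,-36,5],[-8,-14,0],[-4,-4,0],[0,0,0],[0,0,0]]' --delta_rot '[[0,0,0],[0,0,0],[0,0,0],[0,0,0],[0,0,0],[0,0,0],[0,0,0],[0,0,0]]' --jaw '[60,60,60,60,60,60,60,60]'

```text
time: 15.3
tool_pos: [438.2, 179.5, 92.9]
tcp_rot: [179.8, 0.7, -0.2]
ft_force: [0.1, 0.6, -0.0]
finger_gap: 51.4
```

```bash
python3 now.py;  python3 - <<'E'
from h import *
m,s,p,d=snap("nz1");c=cloud(m,d);h=c[...,2]
for lo,hi in ((3,13),(15,17.5),(20,30),(42,60)):
    k=(h>lo)&(h<hi)&(np.hypot(c[...,0]-446,c[...,1]-184)<25)
    q=c[k];print(lo,k.sum(),np.median(q[:,2]),q.mean(0),cv2.minEnclosingCircle(q[:,:2].astype(np.float32)))
E
```

```text
15.3 [438.23 179.51  92.88] [179.79   0.74  -0.18] [-0.2  0.2  0.4 -0.2 -0.1 -0.2] [ 0.1  0.6 -0. ] 51.4
3 43 7.951297405989789 [443.7755287  202.0989238    8.06317907] ((444.2497253417969, 197.7386474609375), 8.479033470153809)
15 68 16.510303558993172 [444.01994647 198.85266659  16.57151613] ((444.4555969238281, 194.9868927001953), 9.006180763244629)
20 40 24.24651394492193 [444.67984731 199.36849662  24.16391224] ((444.6010437011719, 196.46397399902344), 6.27593469619751)
42 104 44.35026606547252 [444.04965376 196.29781169  46.48312833] ((444.1628723144531, 195.36874389648438), 4.589019298553467)
```

View pics/nz1.png

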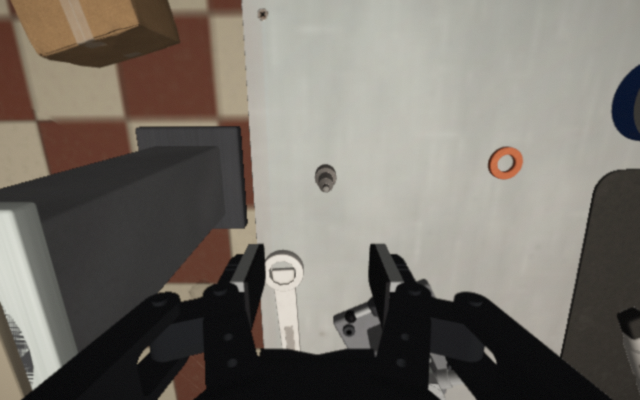

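Emit:
jog_arm --offset '[[2,-5,10],[2,-5,20],[1,-3,20],[0,0,8],[0,0,0],[0,0,0]]' --delta_rot '[[0.2,0.74,-0.18],[0,0,0],[0,0,0],[0,0,0],[0,0,0],[0,0,0]]' --jaw '[60,60,60,60,60,60]'

```text
time: 15.95
tool_pos: [448.7, 187.5, 35.3]
tcp_rot: [180.0, -0.3, -0.5]
ft_force: [-0.5, -0.6, -0.1]
finger_gap: 51.1
```

```bash
python3 now.py;  python3 - <<'E'
from h import *
m,s,p,d=snap("nz2");c=cloud(m,d);h=c[...,2]
for lo,hi in ((2,5),(5,10),(10,14),(15,17.5),(20,30),(42,60)):
    k=(h>lo)&(h<hi)&(np.hypot(c[...,0]-444,c[...,1]-195)<16)
    q=c[k];print(lo,k.sum(),np.median(q[:,2]),q.mean(0),q.min(0),q.max(0))
E
```

```text
15.95 [448.71 187.52  35.29] [180.    -0.28  -0.51] [-0.7  0.3 -0.3 -0.1  0.1 -0.2] [-0.5 -0.6 -0.1] 51.1
2 28 3.236385335131507 [445.56120945 201.77384141   3.30166808] [436.7889608  195.68177696   2.07687564] [453.37585214 203.74855211   4.62900854]
5 49 7.595110515324781 [445.34529648 202.28156225   7.56606594] [436.25801739 196.13748768   5.03591146] [453.28640158 203.87841597   9.94415736]
10 41 12.066063895261589 [444.44306518 202.11961789  12.03280879] [436.63849707 196.46699046  10.20824364] [453.20797451 204.09330345  13.91695993]
15 98 16.679145310954176 [444.26863884 198.94505955  16.63011577] [435.92859024 189.34620312  15.09793193] [453.06788728 204.26750236  17.47225649]
20 101 24.6757462328614 [444.51865727 199.38513215  24.76275623] [438.15126695 194.4190981   20.00458825] [450.38951016 201.86361711  29.98143202]
42 183 44.680119020007204 [444.29537821 196.39892872  46.65611112] [439.75715859 192.43573905  42.00240779] [448.38509908 199.91989949  54.11877537]
```

View pics/nz2.png

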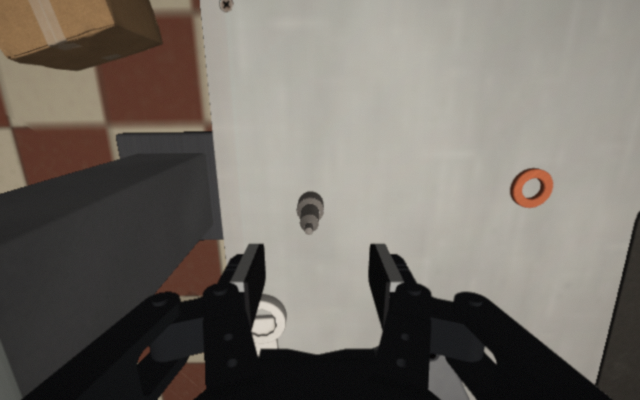

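Emit:
jog_arm --offset '[[-2.5,-4.5,0],[-1.2,-2,0],[0,0,0],[0,0,0]]' --delta_rot '[[0,-0.28,-0.5],[0,0,0],[0,0,0],[0,0,0]]' --jaw '[60,60,60,60]'

```text
time: 16.4
tool_pos: [446.9, 195.1, 38.3]
tcp_rot: [-179.9, -0.2, 0.0]
ft_force: [-0.1, -0.3, 0.0]
finger_gap: 51.3
```

```bash
python3 now.py
```

```text
16.4 [446.89 195.05  38.32] [-1.7992e+02 -2.5000e-01  2.0000e-02] [ 0.3 -0.3 -0.2 -0.   0.1  0.1] [-0.1 -0.3  0. ] 51.3
```

Now x −2.3, descend to TCP ≈ −32 in two stages.

Emit:
jog_arm --offset '[[-2.2,0,5],[0,0,12],[0,0,14],[0,0,10],[0,0,5],[0,0,0],[0,0,0]]' --delta_rot '[[-0.1,-0.25,0],[0,0,0],[0,0,0],[0,0,0],[0,0,0],[0,0,0],[0,0,0]]' --jaw '[50,50,50,50,50,50,50]'

```text
time: 17.1
tool_pos: [442.8, 194.6, -13.5]
tcp_rot: [179.9, 0.2, 0.0]
ft_force: [-0.1, 0.4, 0.4]
finger_gap: 42.3
```

```bash
python3 now.py
```

```text
17.1 [442.81 194.57 -13.54] [1.7991e+02 2.0000e-01 4.0000e-02] [-0.1  0.5  0.1  0.1 -0.2  0. ] [-0.1  0.4  0.4] 42.3
```

Emit:
jog_arm --offset '[[1.8,-0.5,5],[0,0,6],[0,0,5],[0,0,0],[0,0,0]]' --delta_rot '[[0.1,0.2,0],[0,0,0],[0,0,0],[0,0,0],[0,0,0]]' --jaw '[40,40,40,40,40]'

```text
time: 17.6
tool_pos: [445.9, 195.4, -29.9]
tcp_rot: [-179.9, -0.1, 0.0]
ft_force: [-0.6, -0.6, -0.0]
finger_gap: 34.5
```

```bash
python3 now.py
```

```text
17.6 [445.89 195.42 -29.87] [-1.7995e+02 -1.4000e-01  3.0000e-02] [ 0.1  0.4  0.1 -0.1 -0.2  0. ] [-0.6 -0.6 -0. ] 34.5
```

Emit:
jog_arm --offset '[[-1.2,0.2,1],[0,0,0],[0,0,0],[0,0,0],[0,0,0],[0,0,0],[0,0,0]]' --delta_rot '[[0,-0.1,0],[0,0,0],[0,0,0],[0,0,0],[0,0,0],[0,0,0],[0,0,0]]' --jaw '[40,40,12,12,12,12,12]' --newtons 40

```text
time: 18.3
tool_pos: [445.1, 195.4, -30.3]
tcp_rot: [-179.9, -0.1, 0.0]
ft_force: [-0.6, 0.1, -0.8]
finger_gap: 15.9
```

```bash
python3 now.py; python3 inhand.py nz3 -100 -30 18
python3 - <<'E'
from h import *
t=np.load("pics/tc.npy"); 
for lo in range(-90,-30,5):
    k=(t[...,2]>lo)&(t[...,2]<lo+5)&(abs(t[...,0])<8.6)&(abs(t[...,1])<14)
    q=t[k]
    if len(q): print(lo,len(q),q.mean(0).round(1),q.min(0).round(1),q.max(0).round(1))
E
```

```text
18.3 [445.07 195.38 -30.3 ] [-1.7993e+02 -9.0000e-02  4.0000e-02] [ 0.1  0.   0.   0.1  0.  -0. ] [-0.6  0.1 -0.8] 15.9
[445.07 195.38 -30.3 ] [-1.7993e+02 -9.0000e-02  4.0000e-02]
6217 [-2.94845108e-02 -6.31722211e+00 -6.04935672e+01] ((0.00016679303371347487, -0.03143579885363579), 17.97806739807129) (array([-17.64032407, -17.95846168]), array([17.5469988 , 16.02073999]))
-85 139 [ -0.3  -0.8 -82.1] [ -2.4  -3.  -84.3] [  1.9   2.2 -80.1]
-80 133 [ -0.3  -1.5 -77.2] [ -2.9  -3.3 -80. ] [  2.4   0.5 -75. ]
-75 564 [ -0.   -1.9 -71.9] [ -8.6 -11.4 -75. ] [  8.6  10.3 -70. ]
-70 338 [  0.   -3.  -67.8] [ -8.6 -11.7 -70. ] [  8.6  11.  -65. ]
-65 270 [  0.   -4.  -62.6] [ -8.4 -11.7 -65. ] [  8.6  11.  -60. ]
-60 257 [ -0.1  -3.3 -57.5] [ -8.5 -11.8 -60. ] [  8.6  11.  -55. ]
-55 253 [  0.   -3.2 -52.1] [ -8.6 -11.7 -55. ] [  8.5  11.2 -50. ]
-50 542 [ -0.1  -4.5 -48. ] [ -8.5 -11.5 -50. ] [  8.6   6.3 -45. ]
-45 187 [ -0.   -6.  -42.5] [ -8.6 -11.7 -45. ] [  8.5  11.1 -40. ]
-40 178 [ -0.   -7.2 -37.6] [ -8.4 -11.7 -40. ] [  8.3  -3.3 -35. ]
-35 413 [ -0.2  -9.6 -31.1] [ -8.3 -14.  -35. ] [  8.2  -3.6 -30. ]
```

View pics/nz3.png

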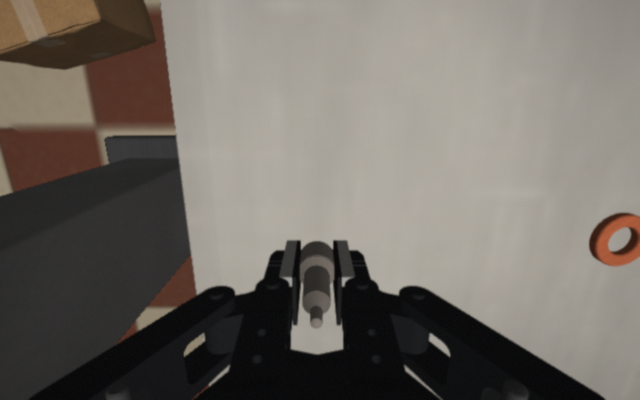

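Emit:
jog_arm --offset '[[0,0,-5],[0,0,-15],[0,0,-25],[0,0,-30],[0,0,-30],[0,0,-30],[0,0,-10],[0,0,0],[0,0,0]]' --delta_rot '[[0,0,0],[0,0,0],[0,0,0],[0,0,0],[0,0,0],[0,0,0],[0,0,0],[0,0,0],[0,0,0]]' --jaw '[12,12,12,12,12,12,12,12,12]'

```text
time: 19.25
tool_pos: [443.0, 194.6, 119.8]
tcp_rot: [-180.0, 0.1, 0.0]
ft_force: [0.3, -0.0, -1.5]
finger_gap: 15.7
```

```bash
python3 now.py; python3 inhand.py nz4 -100 -30 18
python3 - <<'E'
from h import *
t=np.load("pics/tc.npy"); 
for lo in range(-88,-26,4):
    k=(t[...,2]>lo)&(t[...,2]<lo+4)&(abs(t[...,0])<2.5)&(abs(t[...,1])<14)
    q=t[k]
    if len(q): print(lo,len(q),q.mean(0).round(1),q.min(0).round(1),q.max(0).round(1))
E
```

```text
19.25 [443.01 194.59 119.79] [-1.7998e+02  9.0000e-02  3.0000e-02] [-0.1  0.   0.3 -0.1 -0.1 -0. ] [ 0.3 -0.  -1.5] 15.7
[443.01 194.59 119.79] [-1.7998e+02  9.0000e-02  3.0000e-02]
5578 [-2.81951726e-02 -5.71692062e+00 -6.39624069e+01] ((-0.006429565139114857, -2.726168155670166), 17.0972900390625) (array([-16.53460634, -15.39836864]), array([16.62582573, 11.21110174]))
-88 2 [ -0.1  -1.  -84.1] [ -1.   -1.  -84.2] [  0.8  -1.  -84.1]
-84 138 [ -0.4  -0.7 -82.1] [ -2.4  -2.7 -83.8] [  1.9   2.2 -80. ]
-80 92 [ -0.1  -1.4 -78. ] [ -2.5  -3.  -79.9] [  1.9   0.8 -76. ]
-76 153 [  0.2  -2.5 -73.8] [ -2.2  -4.6 -76. ] [  2.4   1.9 -72.1]
-72 108 [  0.1  -4.6 -70.3] [ -2.2  -5.9 -72. ] [  2.5  -3.1 -68.1]
-68 71 [  0.   -5.  -65.9] [ -2.3  -5.8 -68. ] [  2.5  -4.  -64. ]
-64 57 [ -0.2  -5.1 -62. ] [ -2.4  -5.8 -63.9] [  2.2  -4.2 -60.1]
-60 62 [  0.1  -5.1 -58.1] [ -2.4  -5.9 -59.9] [  2.3  -3.9 -56.2]
-56 56 [ -0.1  -5.  -53.9] [ -2.5  -5.9 -56. ] [  2.3  -3.9 -52. ]
-52 88 [  0.1  -5.9 -49.6] [ -2.1  -7.9 -52. ] [  2.4  -4.3 -48. ]
-48 72 [  0.2  -7.8 -46.4] [ -2.2  -9.  -48. ] [  2.4  -5.7 -44. ]
-44 43 [  0.1  -8.3 -42. ] [ -2.2  -8.9 -44. ] [  2.5  -7.8 -40. ]
-40 34 [ -0.1  -8.2 -37.8] [ -2.3  -8.9 -40. ] [  2.1  -7.5 -36. ]
-36 32 [ -0.1  -8.2 -34.1] [ -2.3  -8.6 -35.9] [  2.1  -7.7 -32. ]
-32 12 [ -0.2  -8.  -31.4] [ -2.3  -8.6 -32. ] [  2.2  -7.5 -30.7]
```

View pics/nz4c.png

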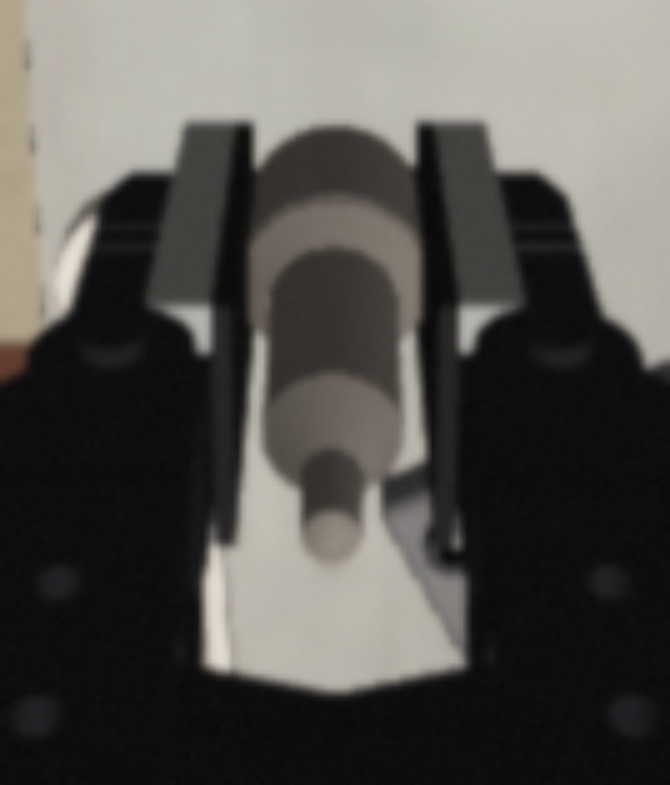

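Emit:
jog_arm --offset '[[8,20,0],[18,40,-3],[18,42,-3],[18,38,-3],[10,18,0],[3,5,0],[0,0,0],[0,0,0]]' --delta_rot '[[0,0,0],[0,0,0],[0,0,0],[0,0,0],[0,0,0],[0,0,0],[0,0,0],[0,0,0]]' --jaw '[12,12,12,12,12,12,12,12]'

```text
time: 20.1
tool_pos: [511.0, 27.0, 113.0]
tcp_rot: [-180.0, 1.4, 0.2]
ft_force: [0.1, -0.1, -0.4]
finger_gap: 15.9
```

```bash
python3 now.py
```

```text
20.1 [511.02  26.97 112.95] [-179.98    1.43    0.2 ] [ 0.2  0.5  0.6  0.1 -0.1  0.2] [ 0.1 -0.1 -0.4] 15.9
```

Emit:
jog_arm --offset '[[4,2,5],[4,1,10],[1,0,15],[0,0,5],[0,0,0],[0,0,0],[0,0,0]]' --delta_rot '[[0,1.4,0.2],[0,0,0],[0,0,0],[0,0,0],[0,0,0],[0,0,0],[0,0,0]]' --jaw '[12,12,12,12,12,12,12]'

```text
time: 20.8
tool_pos: [517.3, 30.3, 74.4]
tcp_rot: [-179.9, 0.3, 0.4]
ft_force: [0.1, 0.8, -0.4]
finger_gap: 16.2
```

```bash
python3 now.py
```

```text
20.8 [517.28  30.28  74.42] [-179.89    0.28    0.43] [ 0.3 -0.1 -0.4  0.   0.3  0.1] [ 0.1  0.8 -0.4] 16.2
```

Emit:
jog_arm --offset '[[1.5,4,0],[1,2.5,0],[0,0,0],[0,0,0],[0,0,0]]' --delta_rot '[[-0.1,0.28,0.43],[0,0,0],[0,0,0],[0,0,0],[0,0,0]]' --jaw '[12,12,12,12,12]'

```text
time: 21.3
tool_pos: [521.5, 22.9, 76.4]
tcp_rot: [180.0, -0.2, -0.1]
ft_force: [1.1, 0.4, -0.2]
finger_gap: 16.0
```

```bash
python3 now.py
```

```text
21.3 [521.45  22.85  76.39] [ 1.7999e+02 -2.1000e-01 -7.0000e-02] [-0.2 -0.1 -0.1  0.   0.1 -0. ] [ 1.1  0.4 -0.2] 16.0
```

Emit:
jog_arm --offset '[[-1,0,2],[0,0,4],[0,0,2],[0,0,0],[0,0,0]]' --delta_rot '[[0,-0.2,0],[0,0,0],[0,0,0],[0,0,0],[0,0,0]]' --jaw '[12,12,12,12,12]'

```text
time: 21.8
tool_pos: [520.0, 22.9, 67.3]
tcp_rot: [180.0, 0.1, -0.1]
ft_force: [-0.2, 0.5, -0.8]
finger_gap: 16.2
```

```bash
python3 now.py; python3 inhand.py nz5 -100 -30 18
python3 - <<'E'
from h import *
m,s,p,d=snap("nz5s","side")
u,v=map(int,proj(m,[520,22,100]));cv2.imwrite("pics/nz5sc.png",cv2.resize(p[v-40:v+40,u-40:u+40,::-1],None,fx=6,fy=6,interpolation=cv2.INTER_CUBIC))
E
```

```text
21.8 [520.    22.93  67.27] [ 1.7999e+02  5.0000e-02 -6.0000e-02] [-0.   0.3  0.1 -0.1 -0.2 -0.1] [-0.2  0.5 -0.8] 16.2
[520.    22.93  67.27] [ 1.7999e+02  5.0000e-02 -6.0000e-02]
5566 [-1.93992270e-02 -5.74111572e+00 -6.40307612e+01] ((0.028985021635890007, -2.253549814224243), 17.256162643432617) (array([-16.56195914, -15.45810144]), array([16.72927258, 12.01129502]))
```

View pics/nz5c.png

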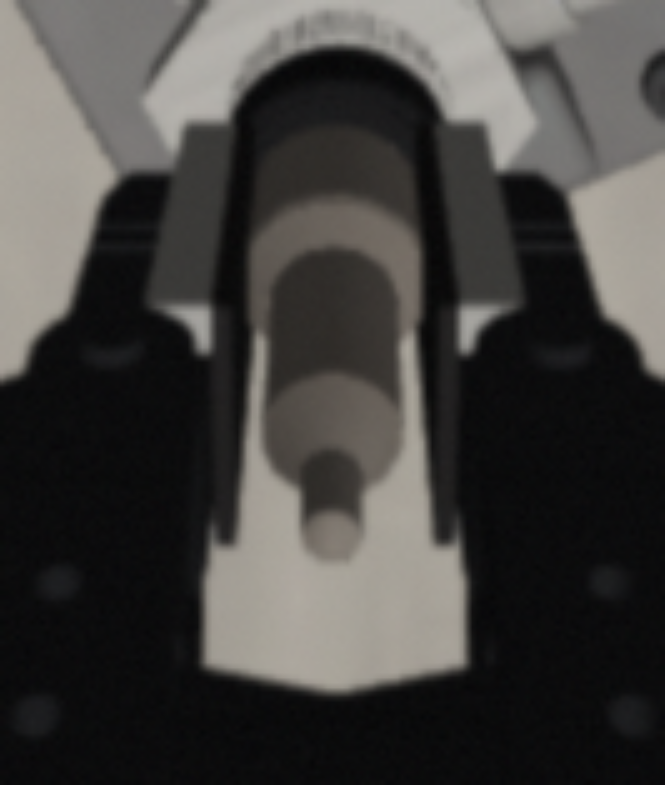

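View pics/nz5sc.png

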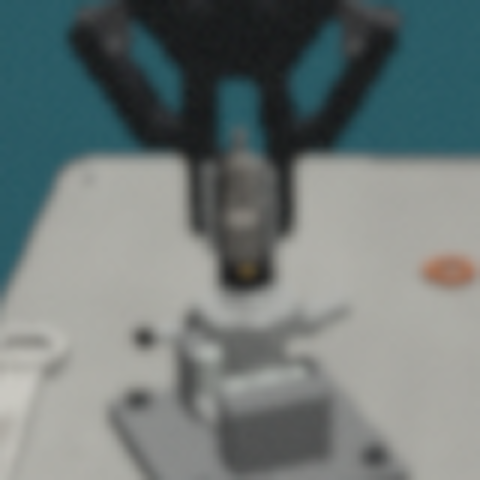

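Emit:
jog_arm --offset '[[0.3,0,2],[0,0,2],[0,0,1.5],[0,0,0],[0,0,0]]' --delta_rot '[[0,0,0],[0,0,0],[0,0,0],[0,0,0],[0,0,0]]' --jaw '[12,12,12,12,12]'

```text
time: 22.4
tool_pos: [521.0, 23.0, 62.4]
tcp_rot: [180.0, -0.0, -0.1]
ft_force: [-0.4, -0.9, -0.0]
finger_gap: 16.2
```

```bash
python3 now.py
```

```text
22.4 [520.99  22.95  62.44] [ 1.7999e+02 -3.0000e-02 -6.0000e-02] [ 0.   0.1 -0.   0.1  0.   0.1] [-0.4 -0.9 -0. ] 16.2
```

Emit:
jog_arm --offset '[[-0.6,0.2,0.8],[0,0,0.8],[0,0,0.8],[0,0,0]]' --delta_rot '[[0,0,0],[0,0,0],[0,0,0],[0,0,0]]' --jaw '[12,12,12,12]'

```text
time: 22.8
tool_pos: [521.2, 22.9, 62.6]
tcp_rot: [180.0, -0.1, -0.0]
ft_force: [0.1, -0.4, -1.4]
finger_gap: 15.9
```

```bash
python3 now.py
```

```text
22.8 [521.24  22.93  62.58] [ 1.8e+02 -1.3e-01 -5.0e-02] [-0.1 -0.2 -0.2 -0.   0.1 -0.1] [ 0.1 -0.4 -1.4] 15.9
```

Run:
```python
from h import *
m,s,p,d=snap("nz6");c=cloud(m,d);h=c[...,2]
k=(h>125)&(h<150)&(np.hypot(c[...,0]-521,c[...,1]-22.7)<4)
print(np.sort(h[k])[-8:])
k=(h>106)&(h<109.5)&(np.hypot(c[...,0]-521,c[...,1]-22.7)<9)
print(k.sum(),np.median(h[k]))
k=(h>93)&(h<97)&(np.hypot(c[...,0]-521,c[...,1]-22.7)<14)&(c[...,1]>29); print(k.sum(),np.median(h[k]),c[k].max(0))
u,v=map(int,proj(m,[521,22.7,110])); cv2.imwrite("pics/nz6c.png",cv2.resize(p[v-60:v+60,u-60:u+60,::-1],None,fx=5,fy=5,interpolation=cv2.INTER_CUBIC))
```

```text
[146.17483438 146.26399496 146.43969906 146.4603041  146.46672174
 146.51864885 146.70627063 146.73955701]
127 108.2240643954154
240 94.73856321525722 [528.8474564   35.25406738  96.91922475]
```

View pics/nz6c.png

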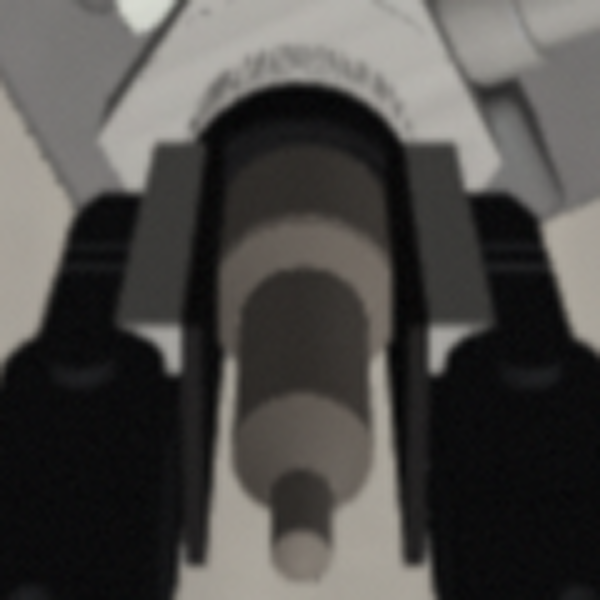

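Emit:
jog_arm --offset '[[-0.8,0,-0.2],[0,0,0.3],[0,0,0]]' --delta_rot '[[0,-0.1,0],[0,0,0],[0,0,0]]' --jaw '[12,12,12]'

```text
time: 23.15
tool_pos: [520.5, 22.9, 62.4]
tcp_rot: [180.0, -0.0, -0.0]
ft_force: [-1.2, 0.4, 2.4]
finger_gap: 15.9
```

```bash
python3 now.py
```

```text
23.15 [520.5   22.92  62.41] [ 1.8e+02 -4.0e-02 -5.0e-02] [-0.1 -0.1 -0.   0.  -0.  -0. ] [-1.2  0.4  2.4] 15.9
```

Emit:
jog_arm --offset '[[0,0,0],[0,0,0],[0,0,0],[0,0,-8],[0,0,-20],[0,0,-30],[0,0,-25],[0,0,-10],[0,0,0],[0,0,0]]' --delta_rot '[[0,0,0],[0,0,0],[0,0,0],[0,0,0],[0,0,0],[0,0,0],[0,0,0],[0,0,0],[0,0,0],[0,0,0]]' --jaw '[45,45,45,45,45,45,45,45,45,45]'

```text
time: 24.15
tool_pos: [519.3, 22.9, 158.3]
tcp_rot: [-180.0, 0.1, -0.1]
ft_force: [0.0, -0.4, -0.5]
finger_gap: 38.5
```

```bash
python3 now.py;  cat > noz.py <<'E'
import sys
from h import *
m,s,p,d=snap(sys.argv[1]);c=cloud(m,d);h=c[...,2]
for lo,hi in ((93,97),(107,109.5),(112,130),(135,144),(144.5,150)):
    k=(h>lo)&(h<hi)&(np.hypot(c[...,0]-520.5,c[...,1]-22.7)<15)
    q=c[k]
    if len(q): print(lo,k.sum(),np.median(q[:,2]).round(2),q.mean(0).round(1),q.min(0).round(1),q.max(0).round(1))
u,v=map(int,proj(m,[521,22.7,110])); cv2.imwrite(f"pics/{sys.argv[1]}c.png",cv2.resize(p[max(v-60,0):v+60,u-60:u+60,::-1],None,fx=5,fy=5,interpolation=cv2.INTER_CUBIC))
E
python3 noz.py st2
```

```text
24.15 [519.34  22.93 158.32] [-1.8e+02  8.0e-02 -5.0e-02] [ 0.1 -0.2 -0.1 -0.1 -0.  -0. ] [ 0.  -0.4 -0.5] 38.5
93 204 94.78 [520.4  27.2  94.8] [508.4  14.2  93. ] [532.4  35.   97. ]
107 77 108.65 [520.3  26.6 108.5] [512.   16.6 107.1] [528.7  31.6 109.5]
112 127 121.05 [520.2  27.2 120.8] [514.4  21.9 112.1] [526.3  29.7 129.9]
135 82 137.12 [520.1  24.2 138.5] [516.9  20.7 135. ] [523.6  26.6 144. ]
144.5 15 144.97 [520.   23.1 145. ] [518.9  21.2 144.5] [520.9  24.8 145.6]
```

View pics/st2c.png

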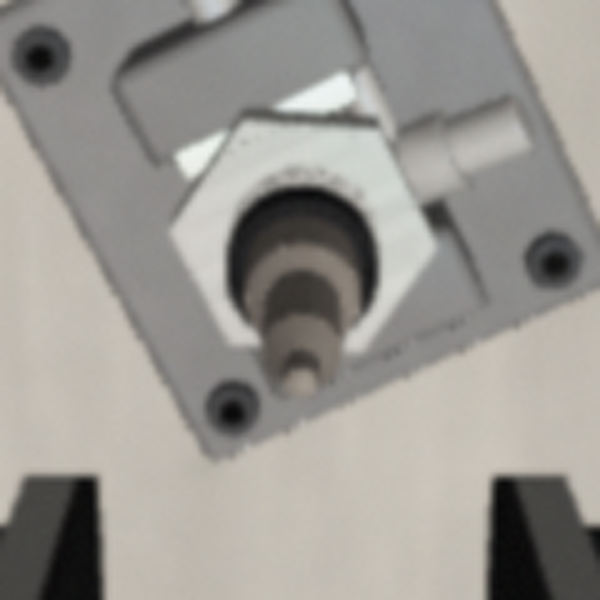

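Emit:
jog_arm --offset '[[5,20,0],[10,40,5],[11,46,5],[11,46,10],[11,46,10],[11,36,10],[5,18,5],[2,6,0],[0,0,0],[0,0,0]]' --delta_rot '[[0,0,0],[0,0,0],[0,0,0],[0,0,0],[0,0,0],[0,0,0],[0,0,0],[0,0,0],[0,0,0],[0,0,0]]' --jaw '[65,65,65,65,65,65,65,65,65,65]'

```text
time: 25.2
tool_pos: [578.9, -239.5, 94.1]
tcp_rot: [-179.4, 1.2, 0.2]
ft_force: [-0.2, 0.3, -0.5]
finger_gap: 55.8
```

```bash
python3 now.py;  cat > nut.py <<'E'
import sys
from h import *
m,s,p,d=snap(sys.argv[1]);c=cloud(m,d);h=c[...,2]
for lo,hi in ((53.5,57),(40,53),(5,28)):
    k=(h>lo)&(h<hi)&(np.hypot(c[...,0]-588,c[...,1]+248)<24)
    q=c[k]
    if len(q): print(lo,k.sum(),np.median(q[:,2]).round(2),q.mean(0).round(1),q.min(0).round(1),q.max(0).round(1),cv2.minEnclosingCircle(q[:,:2].astype(np.float32)))
E
python3 nut.py nu1
```

```text
25.2 [ 578.89 -239.52   94.06] [-1.7944e+02  1.2100e+00  1.6000e-01] [ 0.3  0.2  0.4  0.1 -0.   0.2] [-0.2  0.3 -0.5] 55.8
53.5 853 54.93 [ 586.1 -246.4   54.9] [ 571.7 -261.7   53.5] [ 600.4 -231.5   56.8] ((585.8233642578125, -246.70518493652344), 15.197102546691895)
40 206 47.5 [ 585.9 -237.3   47.1] [ 571.6 -259.1   40. ] [ 600.6 -231.6   52.9] ((586.0768432617188, -244.7472686767578), 14.549835205078125)
5 398 15.38 [ 585.  -239.8   15.8] [ 565.8 -264.     5. ] [ 602.9 -225.2   28. ] ((585.6749267578125, -243.82113647460938), 20.434417724609375)
```

View pics/nu1.png

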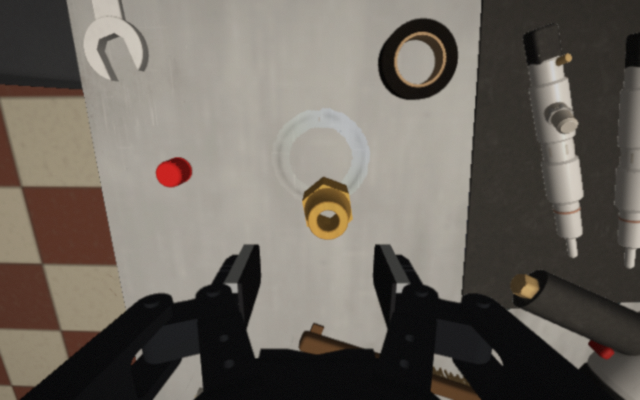

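Emit:
jog_arm --offset '[[3,3,10],[3,2,18],[1,1,18],[0,0,8],[0,0,0],[0,0,0]]' --delta_rot '[[-0.56,1.2,0.16],[0,0,0],[0,0,0],[0,0,0],[0,0,0],[0,0,0]]' --jaw '[65,65,65,65,65,65]'

```text
time: 25.85
tool_pos: [587.6, -239.5, 39.4]
tcp_rot: [180.0, -0.1, 0.4]
ft_force: [-1.1, -0.1, 1.0]
finger_gap: 55.5
```

```bash
python3 now.py; python3 nut.py nu2
```

```text
25.85 [ 587.57 -239.46   39.36] [ 1.7999e+02 -1.1000e-01  4.2000e-01] [ 0.5  0.3  0.2 -0.  -0.1  0. ] [-1.1 -0.1  1. ] 55.5
53.5 1398 54.87 [ 586.1 -246.2   54.9] [ 571.3 -261.4   53.5] [ 600.9 -231.5   56.9] ((586.0255737304688, -246.6354522705078), 15.198315620422363)
40 507 47.03 [ 586.2 -239.6   46.8] [ 571.7 -259.7   40. ] [ 600.8 -231.7   53. ] ((586.157470703125, -245.02439880371094), 14.656438827514648)
5 761 16.72 [ 585.  -239.2   16.6] [ 565.6 -264.5    5. ] [ 602.8 -225.2   28. ] ((585.7156372070312, -244.1453857421875), 20.6358585357666)
```

Target (586.0, −246.5). Align in y first.

Emit:
jog_arm --offset '[[-1,3.5,3],[-0.5,2.5,3],[0,0,0],[0,0,0]]' --delta_rot '[[0,0,0.4],[0,0,0],[0,0,0],[0,0,0]]' --jaw '[65,65,65,65]'

```text
time: 26.3
tool_pos: [587.5, -246.9, 35.4]
tcp_rot: [179.9, -0.3, -0.0]
ft_force: [-0.3, 0.2, 0.2]
finger_gap: 55.5
```

```bash
python3 now.py
```

```text
26.3 [ 587.46 -246.89   35.44] [ 1.7989e+02 -3.0000e-01 -3.0000e-02] [-0.3  0.1 -0.1  0.  -0.   0. ] [-0.3  0.2  0.2] 55.5
```

Emit:
jog_arm --offset '[[-1.2,-0.3,5],[0,0,10],[0,0,10],[0,0,5],[0,0,0],[0,0,0]]' --delta_rot '[[0.1,-0.3,0],[0,0,0],[0,0,0],[0,0,0],[0,0,0],[0,0,0]]' --jaw '[60,60,60,60,60,60]'

```text
time: 26.9
tool_pos: [585.5, -246.3, 1.8]
tcp_rot: [-180.0, 0.1, -0.0]
ft_force: [0.6, 0.7, -0.5]
finger_gap: 51.4
```

```bash
python3 now.py
```

```text
26.9 [ 585.47 -246.29    1.76] [-1.7995e+02  1.0000e-01 -4.0000e-02] [ 0.   0.5  0.2  0.1 -0.2  0. ] [ 0.6  0.7 -0.5] 51.4
```

Good. Close on the neck.

Emit:
jog_arm --offset '[[0.4,0.2,0],[0,0,0],[0,0,0],[0,0,0],[0,0,0],[0,0,0]]' --delta_rot '[[0,0,0],[0,0,0],[0,0,0],[0,0,0],[0,0,0],[0,0,0]]' --jaw '[60,25,25,25,25,25]' --newtons 50

```text
time: 27.5
tool_pos: [586.5, -246.8, 2.8]
tcp_rot: [-180.0, 0.0, -0.0]
ft_force: [-0.2, 0.2, -2.2]
finger_gap: 27.9
```

```bash
python3 now.py; python3 nut.py nu3
```

```text
27.5 [ 586.54 -246.77    2.84] [-1.7999e+02  3.0000e-02 -4.0000e-02] [-0.1  0.1 -0.   0.   0.1  0. ] [-0.2  0.2 -2.2] 27.9
53.5 2413 55.28 [ 586.8 -245.6   55.3] [ 567.6 -261.9   53.5] [ 610.6 -231.7   57. ] ((588.6361694335938, -242.1137237548828), 22.07910919189453)
40 1326 46.66 [ 588.  -239.4   46.7] [ 567.5 -260.    40. ] [ 610.5 -231.8   53. ] ((588.6077270507812, -241.78436279296875), 21.962127685546875)
5 1141 18.0 [ 585.4 -237.6   17.5] [ 566.  -264.7    5.2] [ 603.4 -225.3   28. ] ((586.0396118164062, -244.25067138671875), 20.650846481323242)
```

View pics/nu3.png

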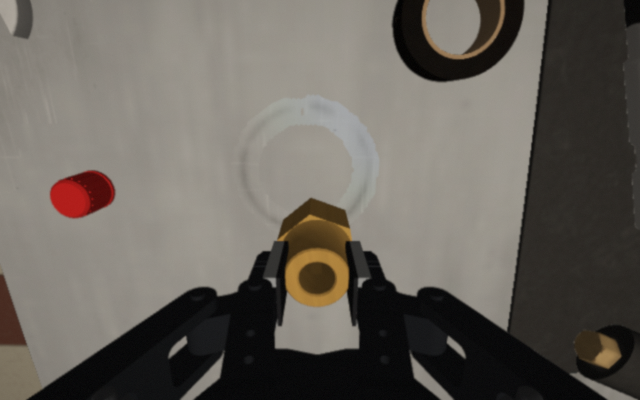

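Emit:
jog_arm --offset '[[0,0,-5],[0,0,-15],[0,0,-30],[0,0,-40],[0,0,-40],[0,0,-35],[0,0,-15],[0,0,0],[0,0,0]]' --delta_rot '[[0,0,0],[0,0,0],[0,0,0],[0,0,0],[0,0,0],[0,0,0],[0,0,0],[0,0,0],[0,0,0]]' --jaw '[25,25,25,25,25,25,25,25,25]'

```text
time: 28.45
tool_pos: [586.1, -246.5, 197.5]
tcp_rot: [179.9, -0.1, -0.0]
ft_force: [-0.7, -0.5, -1.8]
finger_gap: 28.0
```

```bash
python3 now.py
cat > nuth.py <<'E'
import sys
from h import *
from inhand import tool_cloud
m,s,p,d=snap(sys.argv[1]); t=tool_cloud(m,s,d)
k=(abs(t[...,0])<12)&(abs(t[...,1])<17)&(t[...,2]<-50)&(t[...,2]>-55.5); q=t[k]
print("top",len(q),np.median(q[:,2]),q.min(0).round(1),q.max(0).round(1),cv2.minEnclosingCircle(q[:,:2].astype(np.float32)))
A=np.c_[q[:,:2],np.ones(len(q))];print("slope",np.linalg.lstsq(A,q[:,2],rcond=None)[0])
for lo in range(-50,10,8):
    k=(abs(t[...,0])<3)&(abs(t[...,1])<30)&(t[...,2]>lo)&(t[...,2]<lo+8);q=t[k]
    if len(q): print(lo,len(q),q[:,1].min().round(1),q[:,1].max().round(1))
E
python3 nuth.py nu4
```

```text
28.45 [ 586.15 -246.51  197.46] [ 1.7993e+02 -1.2000e-01 -3.0000e-02] [-0.1 -0.9 -0.8 -0.   0.5  0. ] [-0.7 -0.5 -1.8] 28.0
top 2027 -52.38945394499953 [-12.  -15.2 -54.7] [ 12.   15.2 -50. ] ((-0.2855120003223419, 0.2867823541164398), 15.585286140441895)
slope [ 1.57373643e-03 -4.80758249e-03 -5.23288822e+01]
-50 137 -14.9 12.9
-42 191 -15.7 13.4
-34 273 -21.1 13.5
-26 81 -21.3 17.3
-18 123 -20.9 18.1
-10 65 -21.0 18.0
-2 23 -20.8 -18.8
```

View pics/nu4.png

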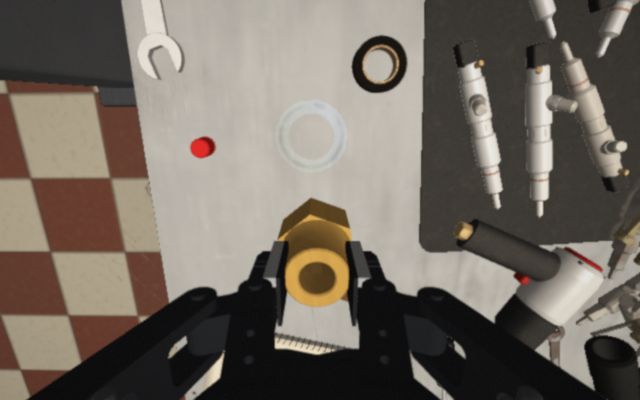

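Emit:
jog_arm --offset '[[-4,-20,0],[-8,-40,0],[-10,-46,0],[-10,-46,0],[-10,-46,0],[-9,-36,0],[-4,-16,0],[-1,-6,0],[0,0,0],[0,0,0]]' --delta_rot '[[0,0,0],[0,0,0],[0,0,0],[0,0,0],[0,0,0],[0,0,0],[0,0,0],[0,0,0],[0,0,0],[0,0,0]]' --jaw '[25,25,25,25,25,25,25,25,25,25]'

```text
time: 29.5
tool_pos: [518.5, 18.4, 179.6]
tcp_rot: [-179.8, 1.4, -0.2]
ft_force: [-0.8, -0.7, -1.7]
finger_gap: 28.3
```

```bash
python3 now.py
```

```text
29.5 [518.51  18.4  179.62] [-179.8     1.38   -0.19] [-0.1  0.6  0.3 -0.1 -0.2 -0.3] [-0.8 -0.7 -1.7] 28.3
```

Emit:
jog_arm --offset '[[1,-2,4],[0.5,-1,6],[0,0,3],[0,0,0],[0,0,0]]' --delta_rot '[[-0.2,1.4,-0.2],[0,0,0],[0,0,0],[0,0,0],[0,0,0]]' --jaw '[25,25,25,25,25]'

```text
time: 30.0
tool_pos: [520.4, 16.7, 164.4]
tcp_rot: [179.9, 0.1, -0.3]
ft_force: [-0.4, 0.6, -1.1]
finger_gap: 28.4
```

```bash
python3 now.py
```

```text
30.0 [520.39  16.65 164.38] [ 1.7994e+02  1.4000e-01 -3.4000e-01] [-0.6  0.6 -0.1 -0.  -0.  -0. ] [-0.4  0.6 -1.1] 28.4
```

Emit:
jog_arm --offset '[[0,-3.5,0],[0,-2,0],[0,0,0],[0,0,0],[0,0,0]]' --delta_rot '[[0,0.1,-0.3],[0,0,0],[0,0,0],[0,0,0],[0,0,0]]' --jaw '[25,25,25,25,25]'

```text
time: 30.5
tool_pos: [521.0, 22.4, 165.1]
tcp_rot: [179.9, -0.0, -0.0]
ft_force: [-1.2, 0.0, -1.9]
finger_gap: 28.1
```

```bash
python3 now.py
```

```text
30.5 [521.01  22.41 165.09] [ 1.7994e+02 -1.0000e-02 -3.0000e-02] [ 0.2 -0.  -0.1 -0.  -0.   0.1] [-1.2  0.  -1.9] 28.1
```

Emit:
jog_arm --offset '[[-0.6,-0.3,8],[0,0,14],[0,0,14],[0,0,8],[0,0,0],[0,0,0]]' --delta_rot '[[0,0,0],[0,0,0],[0,0,0],[0,0,0],[0,0,0],[0,0,0]]' --jaw '[25,25,25,25,25,25]'

```text
time: 31.1
tool_pos: [518.9, 22.8, 115.2]
tcp_rot: [180.0, 0.2, -0.0]
ft_force: [0.3, 0.5, -1.4]
finger_gap: 28.0
```

```bash
python3 now.py
```

```text
31.1 [518.91  22.81 115.23] [ 1.7995e+02  1.7000e-01 -2.0000e-02] [-0.1  0.7  0.7 -0.  -0.4  0.1] [ 0.3  0.5 -1.4] 28.0
```

Radial drift −1.5; correct, descend to ~100 and look through the hole.

Emit:
jog_arm --offset '[[1.3,0,3],[0,0,5],[0,0,4],[0,0,0],[0,0,0]]' --delta_rot '[[0,0.2,0],[0,0,0],[0,0,0],[0,0,0],[0,0,0]]' --jaw '[25,25,25,25,25]'

```text
time: 31.6
tool_pos: [521.3, 22.7, 103.4]
tcp_rot: [179.9, -0.2, -0.0]
ft_force: [-0.3, 0.0, -0.7]
finger_gap: 28.0
```

```bash
python3 now.py
python3 - <<'E'
from h import *
m,s,p,d=snap("nu5");u,v=316,275
cv2.imwrite("pics/nu5c.png",cv2.resize(p[v-60:v+60,u-60:u+60,::-1],None,fx=5,fy=5,interpolation=cv2.INTER_CUBIC))
E
```

```text
31.6 [521.27  22.7  103.35] [ 1.7995e+02 -1.6000e-01 -2.0000e-02] [ 0.   0.   0.1 -0.  -0.1 -0.1] [-0.3  0.  -0.7] 28.0
```

View pics/nu5c.png

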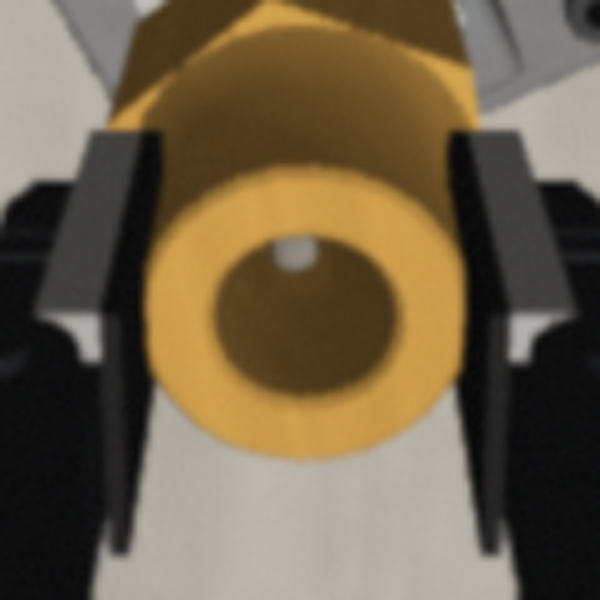

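Emit:
jog_arm --offset '[[-1,0,1],[0,0,4],[0,0,3],[0,0,0],[0,0,0]]' --delta_rot '[[0,-0.15,0],[0,0,0],[0,0,0],[0,0,0],[0,0,0]]' --jaw '[25,25,25,25,25]'

```text
time: 32.15
tool_pos: [520.5, 22.7, 95.1]
tcp_rot: [179.9, -0.0, -0.0]
ft_force: [0.3, 0.4, -1.8]
finger_gap: 28.2
```

```bash
python3 now.py
python3 - <<'E'
from h import *
m,s,p,d=snap("nu6");u,v=316,275
cv2.imwrite("pics/nu6c.png",cv2.resize(p[v-60:v+60,u-60:u+60,::-1],None,fx=5,fy=5,interpolation=cv2.INTER_CUBIC))
E
```

```text
32.15 [520.45  22.67  95.09] [ 1.7994e+02 -4.0000e-02 -2.0000e-02] [ 0.   0.1  0.3 -0.1 -0.2 -0. ] [ 0.3  0.4 -1.8] 28.2
```

View pics/nu6c.png

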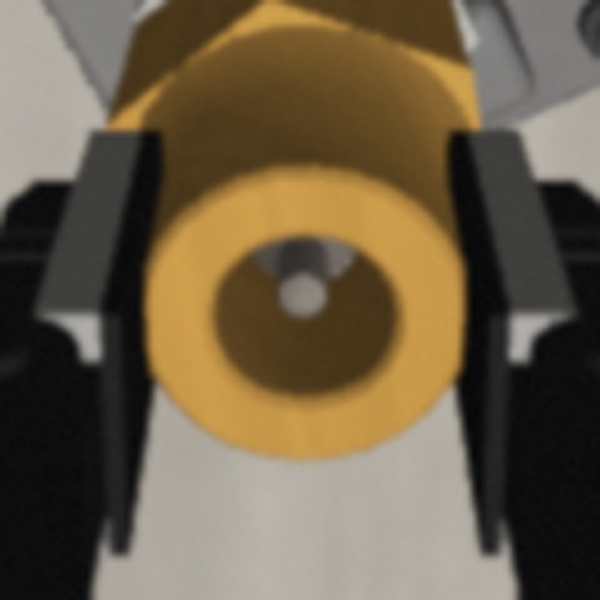

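Well centred. Continue down toward 80.

Emit:
jog_arm --offset '[[-0.2,0,3],[0,0,4],[0,0,3],[0,0,0],[0,0,0]]' --delta_rot '[[0,0,0],[0,0,0],[0,0,0],[0,0,0],[0,0,0]]' --jaw '[25,25,25,25,25]'

```text
time: 32.7
tool_pos: [520.2, 22.7, 84.1]
tcp_rot: [179.9, -0.0, -0.0]
ft_force: [-0.0, 0.0, -0.7]
finger_gap: 28.2
```

```bash
python3 now.py
```

```text
32.7 [520.16  22.66  84.1 ] [ 1.7994e+02 -3.0000e-02 -2.0000e-02] [-0.   0.1  0.3 -0.1 -0.2 -0. ] [-0.   0.  -0.7] 28.2
```

Emit:
jog_arm --offset '[[0.1,0,2],[0,0,2],[0,0,1.5],[0,0,0],[0,0,0]]' --delta_rot '[[0,0,0],[0,0,0],[0,0,0],[0,0,0],[0,0,0]]' --jaw '[25,25,25,25,25]'

```text
time: 33.2
tool_pos: [520.4, 22.7, 78.3]
tcp_rot: [179.9, -0.0, -0.0]
ft_force: [-0.1, 0.1, -1.3]
finger_gap: 28.1
```

```bash
python3 now.py
```

```text
33.2 [520.42  22.65  78.26] [ 1.7994e+02 -5.0000e-02 -2.0000e-02] [-0.   0.1  0.  -0.  -0.1 -0.1] [-0.1  0.1 -1.3] 28.1
```

Emit:
jog_arm --offset '[[0,0,0.8],[0,0,0.6],[0,0,0]]' --delta_rot '[[0,0,0],[0,0,0],[0,0,0]]' --jaw '[25,25,25]'

```text
time: 33.5
tool_pos: [520.8, 22.6, 77.5]
tcp_rot: [179.9, -0.1, -0.0]
ft_force: [0.6, 0.4, -0.9]
finger_gap: 28.3
```

```bash
python3 now.py
cat > stk.py <<'E'
import sys
from h import *
m,s,p,d=snap(sys.argv[1]);c=cloud(m,d);h=c[...,2]
for lo,hi in ((126,132.5),(132.6,137.5),(140,150),(150,160)):
    k=(h>lo)&(h<hi)&(np.hypot(c[...,0]-520.5,c[...,1]-22.7)<17); q=c[k]
    if len(q)>5:
        k2=k&(abs(c[...,0]-520.5)<11.5)&(abs(h-np.median(q[:,2]))<1.2); z=c[k2];A=np.c_[z[:,:2]-[520.5,22.7],np.ones(len(z))]
        print(lo,len(q),np.median(q[:,2]).round(2),q.mean(0).round(1),q.min(0).round(1),q.max(0).round(1),cv2.minEnclosingCircle(q[:,:2].astype(np.float32)),"slope/h",np.linalg.lstsq(A,z[:,2],rcond=None)[0].round(3))
u,v=map(int,proj(m,[520.5,22.7,120])); cv2.imwrite(f"pics/{sys.argv[1]}c.png",cv2.resize(p[max(v-60,0):v+60,u-60:u+60,::-1],None,fx=5,fy=5,interpolation=cv2.INTER_CUBIC))
E
python3 stk.py nu7
```

```text
33.5 [520.77  22.61  77.52] [ 1.7994e+02 -9.0000e-02 -2.0000e-02] [ 0.1 -0.1 -0.  -0.1 -0.1 -0.1] [ 0.6  0.4 -0.9] 28.3
126 2640 129.92 [520.6  24.2 129.8] [506.4   7.5 126. ] [534.8  37.7 132.5] ((520.5703125, 22.89537239074707), 16.938167572021484) slope/h [ 3.00000e-03 -4.00000e-03  1.29992e+02]
132.6 395 134.79 [520.3  24.3 134.7] [506.4  13.5 132.6] [534.8  32.4 137.5] ((520.6392822265625, 22.97593879699707), 16.916805267333984) slope/h [ 1.30000e-02 -8.10000e-02  1.34973e+02]
140 692 147.44 [520.3  23.1 146.1] [504.8  13.2 140. ] [536.4  32.3 149.9] ((520.5223999023438, 22.676828384399414), 16.962373733520508) slope/h [0. 0. 0.]
150 189 153.94 [520.   22.7 153.9] [504.6  15.4 150. ] [536.5  29.6 159.9] ((520.491943359375, 22.69478988647461), 16.982114791870117) slope/h [0. 0. 0.]
```

View pics/nu7c.png

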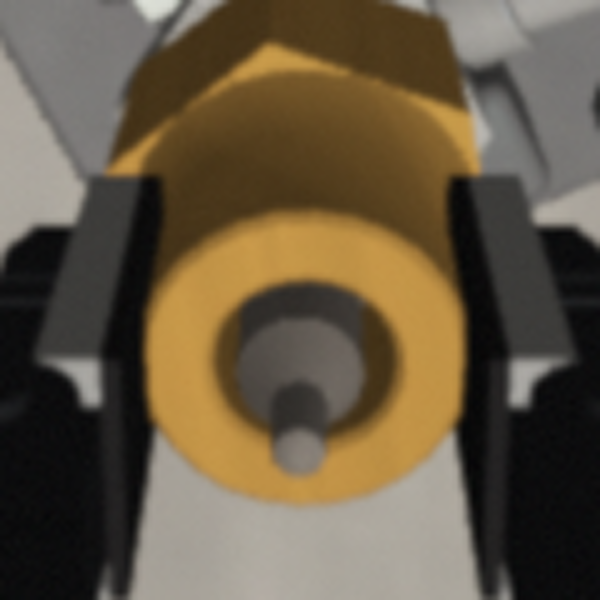

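Emit:
jog_arm --offset '[[-0.3,0,0],[0,0,0],[0,0,0],[0,0,0],[0,0,0],[0,0,-8],[0,0,-20],[0,0,-30],[0,0,-30],[0,0,-10],[0,0,0],[0,0,0]]' --delta_rot '[[0,0,0],[0,0,0],[0,0,0],[0,0,0],[0,0,0],[0,0,0],[0,0,0],[0,0,0],[0,0,0],[0,0,0],[0,0,0],[0,0,0]]' --jaw '[25,25,55,55,55,55,55,55,55,55,55,55]'

```text
time: 34.75
tool_pos: [520.0, 22.8, 180.1]
tcp_rot: [179.9, -0.1, -0.0]
ft_force: [0.9, -0.2, -0.5]
finger_gap: 46.9
```

```bash
python3 now.py; python3 stk.py st3
```

```text
34.75 [519.98  22.76 180.11] [ 1.7994e+02 -1.0000e-01 -2.0000e-02] [ 0.  -0.1  0.1  0.1 -0.1  0.1] [ 0.9 -0.2 -0.5] 46.9
126 930 129.86 [520.6  23.2 129.8] [505.9   7.5 126.1] [534.9  37.6 132.5] ((520.63916015625, 22.5189266204834), 15.15719223022461) slope/h [0.00000e+00 4.00000e-03 1.29903e+02]
132.6 96 134.6 [520.3  24.4 134.6] [515.1  18.8 132.6] [525.6  28.4 136.9] ((520.3922119140625, 23.112102508544922), 5.337998390197754) slope/h [-1.3000e-02 -3.3000e-02  1.3455e+02]
140 37 144.14 [520.   23.5 143.8] [518.2  21.3 141.3] [521.8  25.1 145.4] ((519.96240234375, 23.145322799682617), 2.1095738410949707) slope/h [ 1.17000e-01 -2.40000e-02  1.44362e+02]
```

View pics/st3c.png

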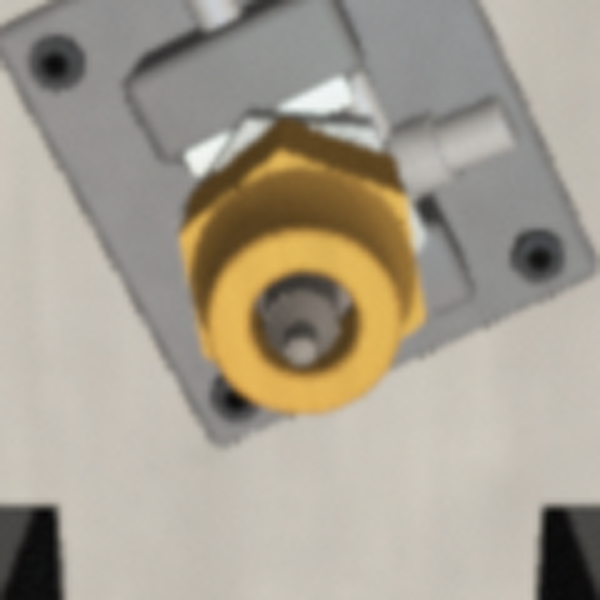

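Emit:
jog_arm --offset '[[8,-20,0],[18,-40,10],[18,-42,10],[18,-38,20],[10,-20,20],[4,-6,10],[0,0,0],[0,0,0]]' --delta_rot '[[0,0,0],[0,0,0],[0,0,0],[0,0,0],[0,0,0],[0,0,0],[0,0,0],[0,0,0]]' --jaw '[60,60,60,60,60,60,60,60]'

```text
time: 35.6
tool_pos: [591.6, 191.2, 94.2]
tcp_rot: [179.7, 0.9, -0.2]
ft_force: [-0.6, -0.1, -0.1]
finger_gap: 51.2
```

```bash
python3 now.py
cat > wsh.py <<'E'
import sys
from h import *
m,s,p,d=snap(sys.argv[1]);c=cloud(m,d);h=c[...,2]
hsv=cv2.cvtColor(p,cv2.COLOR_RGB2HSV); k=((hsv[...,0]<16)|(hsv[...,0]>172))&(hsv[...,1]>130)&(hsv[...,2]>90)
k&=(np.hypot(c[...,0]-600,c[...,1]-200)<40)&(h>3.6)&(h<8)
q=c[k];print(len(q),np.median(q[:,2]),q.mean(0).round(1),q.min(0).round(1),q.max(0).round(1),cv2.minEnclosingCircle(q[:,:2].astype(np.float32)))
E
python3 wsh.py wa1
```

```text
35.6 [591.58 191.17  94.19] [179.67   0.86  -0.21] [-0.2  0.6  0.7 -0.1 -0.2 -0.2] [-0.6 -0.1 -0.1] 51.2
476 5.053400388765136 [598.  205.7   5.1] [585.5 192.2   3.6] [610.6 218.4   7. ] ((598.079833984375, 205.49205017089844), 13.518583297729492)
```

View pics/wa1.png

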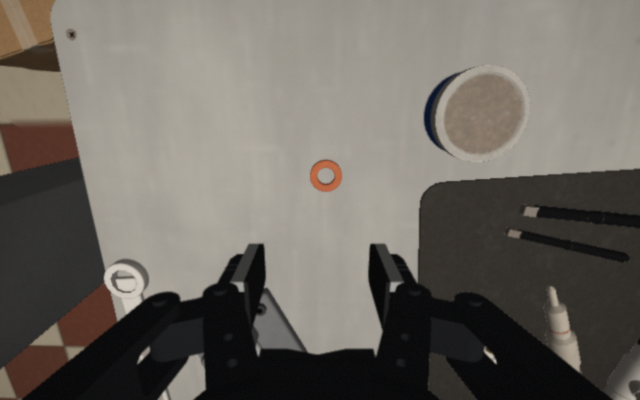

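Emit:
jog_arm --offset '[[3,-6,15],[2,-5,25],[1,-2,25],[0,0,12],[0,0,0],[0,0,0]]' --delta_rot '[[0.3,0.86,-0.2],[0,0,0],[0,0,0],[0,0,0],[0,0,0],[0,0,0]]' --jaw '[60,60,60,60,60,60]'

```text
time: 36.25
tool_pos: [602.7, 197.9, 24.5]
tcp_rot: [-179.9, -0.7, -0.5]
ft_force: [-0.1, 0.7, -0.1]
finger_gap: 51.2
```

```bash
python3 now.py; python3 wsh.py wa2
```

```text
36.25 [602.68 197.94  24.51] [-179.93   -0.72   -0.46] [-0.7 -0.6  0.2 -0.2  0.2 -0.2] [-0.1  0.7 -0.1] 51.2
863 5.015269229524677 [598.1 205.7   5. ] [584.7 191.6   3.6] [611.1 218.8   7.2] ((598.0177001953125, 205.30926513671875), 13.760510444641113)
```

Emit:
jog_arm --offset '[[-2.5,-4.5,5],[-1.5,-2,10],[0,0,10],[0,0,5],[0,0,0],[0,0,0]]' --delta_rot '[[-0.1,-0.72,-0.46],[0,0,0],[0,0,0],[0,0,0],[0,0,0],[0,0,0]]' --jaw '[55,55,55,55,55,55]'

```text
time: 36.9
tool_pos: [600.5, 205.6, -4.8]
tcp_rot: [-180.0, -0.2, 0.1]
ft_force: [-0.5, -0.8, 0.8]
finger_gap: 46.9
```

```bash
python3 now.py
```

```text
36.9 [600.53 205.56  -4.84] [-1.7998e+02 -1.9000e-01  5.0000e-02] [-0.   0.6  0.2 -0.1 -0.2  0. ] [-0.5 -0.8  0.8] 46.9
```

Emit:
jog_arm --offset '[[-2,0,4],[0,0,8],[0,0,8],[0,0,4],[0,0,0],[0,0,0]]' --delta_rot '[[0,-0.2,0],[0,0,0],[0,0,0],[0,0,0],[0,0,0],[0,0,0]]' --jaw '[50,50,50,50,50,50]'

```text
time: 37.5
tool_pos: [598.3, 205.4, -31.2]
tcp_rot: [-180.0, 0.0, 0.0]
ft_force: [-0.3, 0.4, -0.8]
finger_gap: 42.6
```

```bash
python3 now.py
python3 - <<'E'
from h import *
m,s,p,d=snap("wa3");c=cloud(m,d)
z=c[...,2]
for u in (258,262,266,366,370,374):
    print(u,[(v,c[v,u].round(1).tolist()) for v in range(225,275) if c[v,u,2]>3][:2])
E
```

```text
37.5 [598.26 205.38 -31.16] [-1.7999e+02  5.0000e-02  4.0000e-02] [-0.   0.3  0.1 -0.  -0.1 -0. ] [-0.3  0.4 -0.8] 42.6
258 [(242, [570.3, 216.6, 7.6]), (243, [570.4, 216.2, 7.9])]
262 [(242, [572.2, 216.5, 7.3]), (243, [572.4, 216.4, 8.4])]
266 [(242, [574.1, 216.5, 7.4]), (243, [574.3, 216.6, 8.8])]
366 [(242, [621.9, 216.4, 7.0]), (243, [621.5, 217.0, 9.5])]
370 [(242, [623.7, 216.6, 7.6]), (243, [623.3, 217.2, 10.0])]
374 [(242, [625.9, 216.0, 6.2]), (243, [625.3, 216.9, 9.3])]
```

View pics/wa3.png

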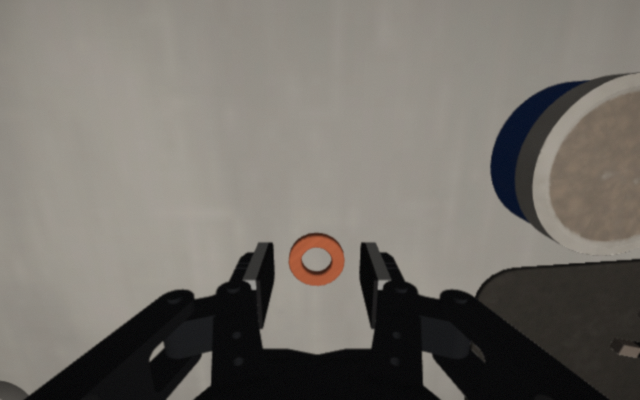

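Emit:
jog_arm --offset '[[0,0,2.5],[0,0,2.5],[0,0,0],[0,0,0]]' --delta_rot '[[0,0,0],[0,0,0],[0,0,0],[0,0,0]]' --jaw '[45,45,45,45]'

```text
time: 37.95
tool_pos: [599.6, 205.7, -33.4]
tcp_rot: [-180.0, -0.1, 0.0]
ft_force: [0.3, -0.9, 0.0]
finger_gap: 38.5
```

```bash
python3 now.py
```

```text
37.95 [599.55 205.74 -33.38] [-1.7996e+02 -7.0000e-02  5.0000e-02] [-0.  -0.3 -0.1  0.   0.1  0. ] [ 0.3 -0.9  0. ] 38.5
```

Emit:
jog_arm --offset '[[-1.3,0,2.5],[0,0,0]]' --delta_rot '[[0,0,0],[0,0,0]]' --jaw '[45,45]'

```text
time: 38.15
tool_pos: [600.1, 206.0, -33.7]
tcp_rot: [-179.9, -0.3, 0.1]
ft_force: [-0.1, -0.7, -0.5]
finger_gap: 38.3
```

```bash
python3 now.py
python3 - <<'E'
from h import *
m,s,p,d=snap("wa4");c=cloud(m,d)
for u in (264,268,272,360,366,370):
    print(u,[(v,c[v,u].round(1).tolist()) for v in range(225,275) if c[v,u,2]>2.5][:2])
E
```

```text
38.15 [600.12 205.99 -33.73] [-1.7993e+02 -2.8000e-01  5.0000e-02] [-0.  -0.3 -0.4  0.  -0.1 -0. ] [-0.1 -0.7 -0.5] 38.3
264 [(242, [574.9, 217.3, 5.3]), (243, [575.0, 217.2, 6.2])]
268 [(242, [576.8, 217.1, 5.0]), (243, [576.8, 216.9, 5.5])]
272 [(242, [578.8, 217.6, 6.1]), (243, [578.9, 217.4, 6.7])]
360 [(242, [620.6, 217.0, 4.8]), (243, [620.3, 217.5, 6.9])]
366 [(242, [623.3, 217.4, 5.8]), (243, [623.2, 217.1, 6.3])]
370 [(242, [625.1, 217.7, 6.3]), (243, [625.0, 217.6, 7.2])]
```

Emit:
jog_arm --offset '[[-1.6,0.5,-1.5],[0,0,0],[0,0,0]]' --delta_rot '[[-0.1,-0.28,0],[0,0,0],[0,0,0]]' --jaw '[45,45,45]'

```text
time: 38.5
tool_pos: [597.8, 205.4, -33.1]
tcp_rot: [180.0, 0.1, 0.0]
ft_force: [0.3, 0.0, 0.0]
finger_gap: 38.5
```

```bash
python3 now.py
```

```text
38.5 [597.76 205.35 -33.14] [1.7995e+02 8.0000e-02 5.0000e-02] [-0.   0.   0.  -0.   0.2  0. ] [0.3 0.  0. ] 38.5
```

Centred. Close.

Emit:
jog_arm --offset '[[0,0,0],[0,0,0],[0,0,0],[0,0,0],[0,0,0]]' --delta_rot '[[0,0,0],[0,0,0],[0,0,0],[0,0,0],[0,0,0]]' --jaw '[22,22,22,22,22]' --newtons 40

```text
time: 39.0
tool_pos: [598.4, 205.5, -32.8]
tcp_rot: [180.0, 0.0, 0.0]
ft_force: [1.3, -0.9, 0.7]
finger_gap: 24.3
```

```bash
python3 now.py
python3 - <<'E'
from h import *
m,s,p,d=snap("wa5");cv2.imwrite("pics/wa5c.png",cv2.resize(p[215:315,256:376,::-1],None,fx=5,fy=5,interpolation=cv2.INTER_CUBIC))
E
```

```text
39.0 [598.45 205.47 -32.83] [1.7997e+02 1.0000e-02 5.0000e-02] [-0.1  0.   0.   0.1  0.   0.1] [ 1.3 -0.9  0.7] 24.3
```

View pics/wa5c.png

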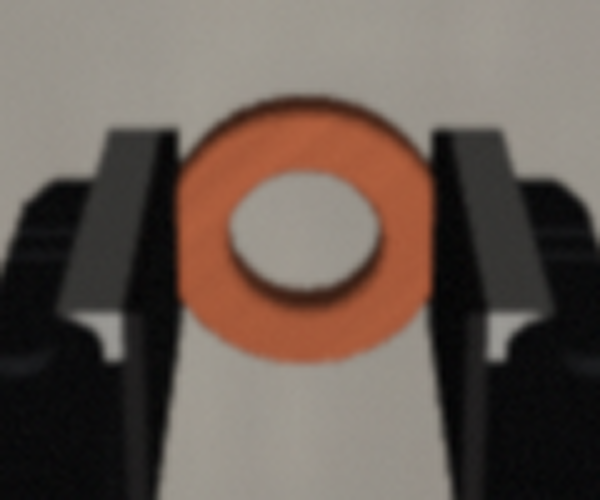

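Emit:
jog_arm --offset '[[0,0,-3],[0,0,-10],[0,0,-20],[0,0,-20],[0,0,-10],[0,0,0],[0,0,0]]' --delta_rot '[[0,0,0],[0,0,0],[0,0,0],[0,0,0],[0,0,0],[0,0,0],[0,0,0]]' --jaw '[22,22,22,22,22,22,22]'

```text
time: 39.75
tool_pos: [597.0, 205.3, 33.1]
tcp_rot: [179.9, 0.2, 0.0]
ft_force: [-0.4, -0.6, -0.0]
finger_gap: 24.8
```

```bash
python3 now.py
cat > wh.py <<'E'
import sys
from h import *
from inhand import tool_cloud
m,s,p,d=snap(sys.argv[1]); t=tool_cloud(m,s,d)
hsv=cv2.cvtColor(p,cv2.COLOR_RGB2HSV); k=((hsv[...,0]<16)|(hsv[...,0]>172))&(hsv[...,1]>130)&(hsv[...,2]>60)&(np.hypot(t[...,0],t[...,1])<20)&(t[...,2]<-20)
q=t[k]; md=np.median(q[:,2]); f=q[abs(q[:,2]-md)<1.2]; A=np.c_[f[:,:2],np.ones(len(f))]
print(len(q),md,q.min(0).round(1),q.max(0).round(1),cv2.minEnclosingCircle(f[:,:2].astype(np.float32)),"slope",np.linalg.lstsq(A,f[:,2],rcond=None)[0].round(3))
cv2.imwrite(f"pics/{sys.argv[1]}c.png",cv2.resize(p[215:335,256:376,::-1],None,fx=5,fy=5,interpolation=cv2.INTER_CUBIC))
E
python3 wh.py wa6
```

```text
39.75 [597.04 205.27  33.1 ] [1.7994e+02 1.6000e-01 5.0000e-02] [-0.1 -0.6 -0.1 -0.   0.2 -0.1] [-0.4 -0.6 -0. ] 24.8
1637 -37.75420611180702 [-12.5 -13.5 -41. ] [ 12.4  13.9 -33.6] ((-0.06640089303255081, 0.3828139007091522), 14.178046226501465) slope [-1.000e-03 -1.000e-03 -3.779e+01]
```

View pics/wa6c.png

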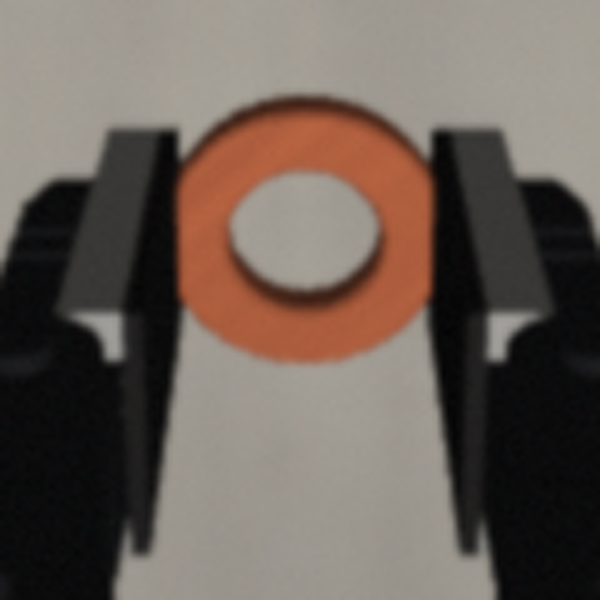

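Emit:
jog_arm --offset '[[0,0,-20],[0,0,-35],[0,0,-35],[-4,15,-25],[-14,35,-10],[-18,42,0],[-18,42,0],[-14,30,0],[-6,14,0],[-2,3,0],[0,0,0],[0,0,0]]' --delta_rot '[[0,0,0],[0,0,0],[0,0,0],[0,0,0],[0,0,0],[0,0,0],[0,0,0],[0,0,0],[0,0,0],[0,0,0],[0,0,0],[0,0,0]]' --jaw '[22,22,22,22,22,22,22,22,22,22,22,22]'

```text
time: 41.0
tool_pos: [512.6, 18.5, 150.7]
tcp_rot: [179.8, 1.3, 0.2]
ft_force: [-0.2, 0.6, -0.2]
finger_gap: 24.4
```

```bash
python3 now.py
```

```text
41.0 [512.57  18.55 150.75] [1.7976e+02 1.2500e+00 1.5000e-01] [ 0.4  0.4  0.2  0.1 -0.1  0.3] [-0.2  0.6 -0.2] 24.4
```

Emit:
jog_arm --offset '[[3,-1,3],[3,-1,6],[1,0,4],[0,0,0],[0,0,0],[0,0,0]]' --delta_rot '[[0.2,1.25,0.15],[0,0,0],[0,0,0],[0,0,0],[0,0,0],[0,0,0]]' --jaw '[22,22,22,22,22,22]'

```text
time: 41.6
tool_pos: [520.4, 24.1, 135.0]
tcp_rot: [-180.0, 0.0, 0.3]
ft_force: [0.8, 0.7, 0.0]
finger_gap: 24.7
```

```bash
python3 now.py
```

```text
41.6 [520.43  24.14 135.03] [-1.7998e+02  1.0000e-02  2.6000e-01] [ 0.2  0.1 -0.3 -0.1  0.   0. ] [0.8 0.7 0. ] 24.7
```

Emit:
jog_arm --offset '[[0,1,4],[0,0,7],[0,0,4],[0,0,0],[0,0,0]]' --delta_rot '[[0,0,0.25],[0,0,0],[0,0,0],[0,0,0],[0,0,0]]' --jaw '[22,22,22,22,22]'

```text
time: 42.1
tool_pos: [520.5, 22.8, 118.8]
tcp_rot: [-180.0, 0.0, -0.0]
ft_force: [-0.4, 0.1, -0.2]
finger_gap: 24.7
```

```bash
python3 now.py; python3 wh.py wa7
```

```text
42.1 [520.45  22.83 118.76] [-1.7998e+02  0.0000e+00 -4.0000e-02] [-0.1  0.2  0.5 -0.1 -0.2 -0.1] [-0.4  0.1 -0.2] 24.7
1703 -37.77336570171643 [-12.5 -14.  -41.9] [ 12.4  13.8 -32.3] ((-0.19712825119495392, -0.08968012034893036), 14.087193489074707) slope [-1.0000e-03  2.0000e-03 -3.7822e+01]
```

View pics/wa7c.png

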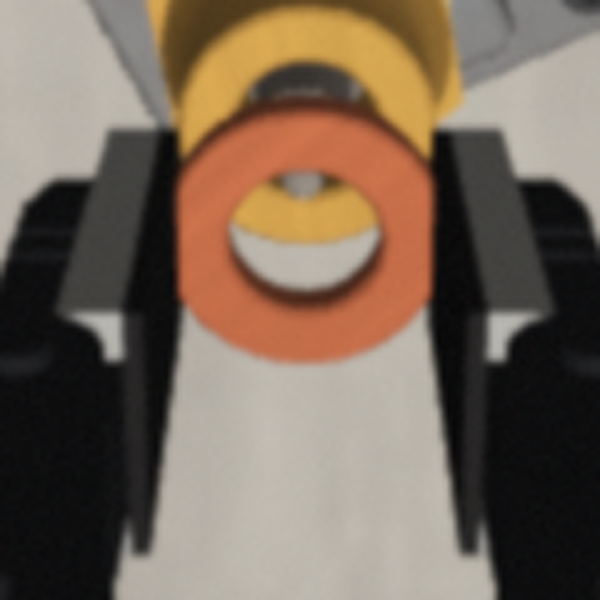

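Aligned; descend.

Emit:
jog_arm --offset '[[0,0,3],[0,0,5],[0,0,4],[0,0,0],[0,0,0]]' --delta_rot '[[0,0,0],[0,0,0],[0,0,0],[0,0,0],[0,0,0]]' --jaw '[22,22,22,22,22]'

```text
time: 42.65
tool_pos: [520.6, 22.8, 105.9]
tcp_rot: [-180.0, -0.0, -0.0]
ft_force: [-0.1, -0.5, 0.1]
finger_gap: 25.0
```

```bash
python3 now.py; python3 wh.py wa8
```

```text
42.65 [520.63  22.83 105.94] [-1.7998e+02 -2.0000e-02 -4.0000e-02] [-0.1  0.3  0.3  0.1 -0.2  0.1] [-0.1 -0.5  0.1] 25.0
1747 -37.759536418321645 [-12.6 -13.8 -40.6] [ 12.4  13.9 -20.3] ((-0.28461554646492004, 0.07664675265550613), 14.189363479614258) slope [-3.0000e-03  2.0000e-03 -3.7808e+01]
```

View pics/wa8c.png

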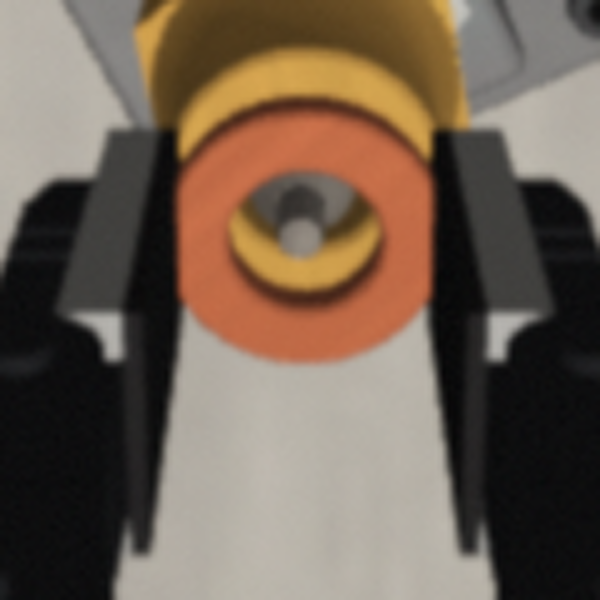

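Emit:
jog_arm --offset '[[0,0,2.5],[0,0,2.5],[0,0,1.5],[0,0,0],[0,0,0]]' --delta_rot '[[0,0,0],[0,0,0],[0,0,0],[0,0,0],[0,0,0]]' --jaw '[22,22,22,22,22]'

```text
time: 43.2
tool_pos: [520.8, 22.8, 99.1]
tcp_rot: [-180.0, -0.0, -0.0]
ft_force: [0.8, -0.0, 0.2]
finger_gap: 24.2
```

```bash
python3 now.py
```

```text
43.2 [520.79  22.83  99.09] [-1.7998e+02 -4.0000e-02 -4.0000e-02] [-0.   0.2  0.   0.   0.   0.1] [ 0.8 -0.   0.2] 24.2
```

Emit:
jog_arm --offset '[[-0.4,0,1],[0,0,1],[0,0,0.5],[0,0,0]]' --delta_rot '[[0,0,0],[0,0,0],[0,0,0],[0,0,0]]' --jaw '[22,22,22,22]'

```text
time: 43.6
tool_pos: [520.7, 22.8, 97.2]
tcp_rot: [-180.0, -0.1, -0.0]
ft_force: [-0.2, -0.2, 0.0]
finger_gap: 24.8
```

```bash
python3 now.py; python3 wh.py wa9
```

```text
43.6 [520.72  22.78  97.18] [-1.7999e+02 -9.0000e-02 -4.0000e-02] [-0.  -0.1 -0.   0.1 -0.1 -0. ] [-0.2 -0.2  0. ] 24.8
1747 -37.78933907731046 [-12.5 -13.9 -41.3] [ 12.4  13.8 -29.1] ((-0.27027857303619385, -0.16162832081317902), 14.17296314239502) slope [ 0.0000e+00  3.0000e-03 -3.7834e+01]
```

View pics/wa9c.png

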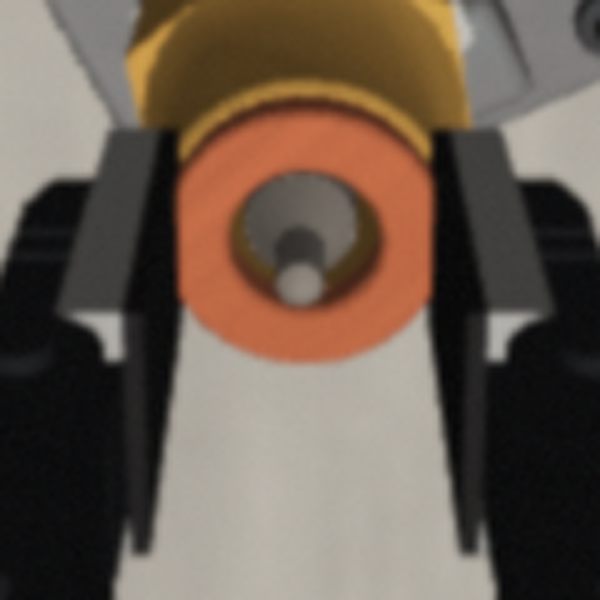

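Seated (z 97.2 as computed). Release and retreat up.

Emit:
jog_arm --offset '[[-0.2,0,0],[0,0,0],[0,0,0],[0,0,0],[0,0,-8],[0,0,-20],[0,0,-30],[0,0,-25],[0,0,-10],[0,0,0],[0,0,0]]' --delta_rot '[[0,0,0],[0,0,0],[0,0,0],[0,0,0],[0,0,0],[0,0,0],[0,0,0],[0,0,0],[0,0,0],[0,0,0],[0,0,0]]' --jaw '[22,50,50,50,50,50,50,50,50,50,50]'

```text
time: 44.75
tool_pos: [519.4, 22.8, 193.8]
tcp_rot: [-180.0, 0.0, -0.0]
ft_force: [0.9, 0.5, -0.7]
finger_gap: 42.8
```

```bash
python3 now.py; python3 stk.py st4
```

```text
44.75 [519.44  22.84 193.75] [-1.7998e+02  1.0000e-02 -4.0000e-02] [ 0.1 -0.2 -0.1 -0.1  0.1 -0.1] [ 0.9  0.5 -0.7] 42.8
126 200 129.71 [520.7  28.8 129.7] [506.1  13.9 126. ] [535.1  37.4 132.5] ((520.5796508789062, 22.46312141418457), 14.955951690673828) slope/h [-7.00000e-03 -2.00000e-02  1.29898e+02]
132.6 784 134.94 [520.4  23.  134.9] [507.2   8.7 132.6] [534.   36.3 137.4] ((520.528564453125, 22.344562530517578), 14.150178909301758) slope/h [-3.00000e-03 -0.00000e+00  1.34974e+02]
140 35 144.02 [520.1  23.5 143.7] [518.2  21.3 140.2] [522.1  25.2 146.1] ((520.104736328125, 23.099933624267578), 2.145195960998535) slope/h [-4.40000e-02 -1.16000e-01  1.44224e+02]
```

View pics/st4c.png

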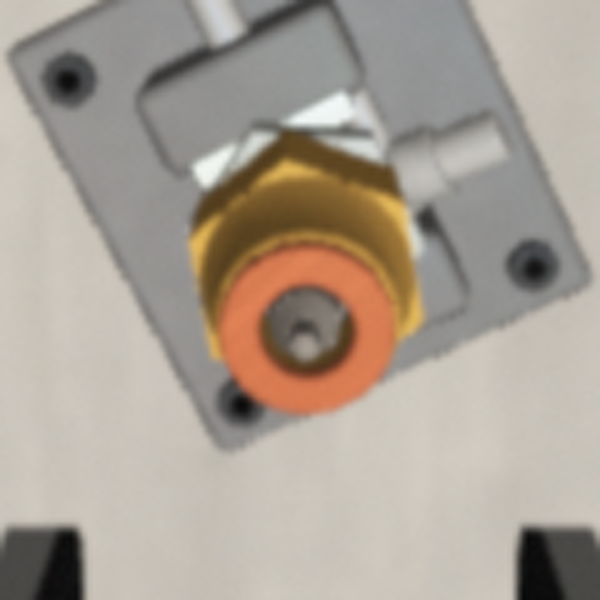

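Emit:
jog_arm --offset '[[-3,20,0],[-8,40,5],[-10,46,15],[-10,46,20],[-10,40,20],[-8,26,15],[-4,14,10],[-1,4,0],[0,0,0],[0,0,0]]' --delta_rot '[[0,0,0],[0,0,0],[0,0,0],[0,0,0],[0,0,0],[0,0,0],[0,0,0],[0,0,0],[0,0,0],[0,0,0]]' --jaw '[55,55,55,55,55,55,55,55,55,55]'

```text
time: 45.8
tool_pos: [456.0, -214.9, 92.5]
tcp_rot: [-179.4, 1.0, 0.1]
ft_force: [0.0, 0.1, -0.2]
finger_gap: 46.7
```

```bash
python3 now.py
cat > cap.py <<'E'
import sys
from h import *
m,s,p,d=snap(sys.argv[1]);c=cloud(m,d);h=c[...,2]
hsv=cv2.cvtColor(p,cv2.COLOR_RGB2HSV); k=((hsv[...,0]<8)|(hsv[...,0]>172))&(hsv[...,1]>150)&(hsv[...,2]>60)
k&=(np.hypot(c[...,0]-457,c[...,1]+222)<40)
q=c[k&(h>20.5)&(h<24)];print(len(q),np.median(q[:,2]),q.mean(0).round(1),q.min(0).round(1),q.max(0).round(1),cv2.minEnclosingCircle(q[:,:2].astype(np.float32)))
E
python3 cap.py ca1
```

```text
45.8 [ 456.02 -214.87   92.52] [-1.7944e+02  9.6000e-01  1.3000e-01] [ 0.2  0.1 -0.1  0.2  0.1  0.2] [ 0.   0.1 -0.2] 46.7
460 21.909576986836413 [ 454.9 -219.7   21.9] [ 445.2 -230.1   20.5] [ 465.1 -209.3   23.9] ((454.8231201171875, -219.646240234375), 10.467960357666016)
```

View pics/ca1.png

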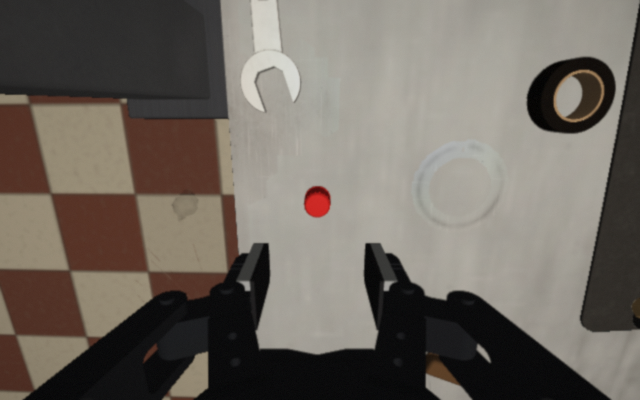

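Emit:
jog_arm --offset '[[-0.5,2,10],[-0.5,2,22],[0,0,22],[0,0,15],[0,0,0],[0,0,0]]' --delta_rot '[[-0.56,0.96,0.13],[0,0,0],[0,0,0],[0,0,0],[0,0,0],[0,0,0]]' --jaw '[55,55,55,55,55,55]'

```text
time: 46.45
tool_pos: [462.1, -215.3, 27.8]
tcp_rot: [179.7, -0.6, 0.5]
ft_force: [-0.2, 0.3, 0.6]
finger_gap: 47.3
```

```bash
python3 now.py; python3 cap.py ca2
```

```text
46.45 [ 462.12 -215.27   27.78] [179.72  -0.61   0.53] [ 0.8  0.2  0.2 -0.1 -0.1  0.2] [-0.2  0.3  0.6] 47.3
772 21.91173064517658 [ 455.  -219.6   21.9] [ 444.9 -229.8   20.5] [ 465.  -209.4   23.9] ((454.9524841308594, -219.82122802734375), 10.649968147277832)
```

Target (455.0, −219.7).

Emit:
jog_arm --offset '[[-3.5,2,2],[-2.5,1,5],[0,0,5],[0,0,0],[0,0,0]]' --delta_rot '[[0.3,-0.6,0.5],[0,0,0],[0,0,0],[0,0,0],[0,0,0]]' --jaw '[50,50,50,50,50]'

```text
time: 47.0
tool_pos: [458.0, -219.6, 18.2]
tcp_rot: [179.9, -0.2, 0.0]
ft_force: [0.1, -0.3, -0.9]
finger_gap: 43.0
```

```bash
python3 now.py
```

```text
47.0 [ 458.01 -219.64   18.21] [ 1.7989e+02 -2.3000e-01  1.0000e-02] [-0.1  0.2  0.2  0.1 -0.2 -0. ] [ 0.1 -0.3 -0.9] 43.0
```

Emit:
jog_arm --offset '[[-2,0,5],[0,0,12],[0,0,12],[0,0,6],[0,0,0],[0,0,0]]' --delta_rot '[[0.1,-0.23,0],[0,0,0],[0,0,0],[0,0,0],[0,0,0],[0,0,0]]' --jaw '[50,50,50,50,50,50]'

```text
time: 47.6
tool_pos: [454.8, -219.1, -21.2]
tcp_rot: [-179.9, 0.1, -0.0]
ft_force: [0.1, -0.0, 0.3]
finger_gap: 42.6
```

```bash
python3 now.py
```

```text
47.6 [ 454.83 -219.11  -21.16] [-1.7993e+02  1.3000e-01 -1.0000e-02] [ 0.   0.7  0.3  0.  -0.2  0.1] [ 0.1 -0.   0.3] 42.6
```

Emit:
jog_arm --offset '[[0.3,0.4,4],[0,0,3],[0,0,0],[0,0,0]]' --delta_rot '[[0,0.1,0],[0,0,0],[0,0,0],[0,0,0]]' --jaw '[45,45,45,45]'

```text
time: 48.0
tool_pos: [455.8, -219.9, -28.1]
tcp_rot: [-180.0, -0.0, -0.0]
ft_force: [-0.3, 0.2, -1.1]
finger_gap: 38.2
```

```bash
python3 now.py
```

```text
48.0 [ 455.78 -219.85  -28.06] [-1.7997e+02 -4.0000e-02 -0.0000e+00] [-0.   0.1 -0.1 -0.1 -0.1 -0.1] [-0.3  0.2 -1.1] 38.2
```

Emit:
jog_arm --offset '[[-0.7,0,-0.5],[0,0,0],[0,0,0],[0,0,0],[0,0,0],[0,0,0],[0,0,0]]' --delta_rot '[[0,0,0],[0,0,0],[0,0,0],[0,0,0],[0,0,0],[0,0,0],[0,0,0]]' --jaw '[45,45,16,16,16,16,16]' --newtons 30

```text
time: 48.7
tool_pos: [455.7, -220.3, -26.6]
tcp_rot: [180.0, -0.1, 0.0]
ft_force: [0.5, 0.4, 0.1]
finger_gap: 20.6
```

```bash
python3 now.py; python3 wh.py ca3
```

```text
48.7 [ 455.74 -220.32  -26.55] [ 1.7998e+02 -1.2000e-01  0.0000e+00] [ 0.1  0.   0.1  0.  -0.1  0.1] [0.5 0.4 0.1] 20.6
2249 -48.072084161659 [-10.9 -11.6 -50.4] [ 10.2  10.4 -24.9] ((-0.02515951730310917, 0.07562881708145142), 10.888259887695312) slope [-6.0000e-03 -1.7000e-02 -4.8389e+01]
```

View pics/ca3c.png

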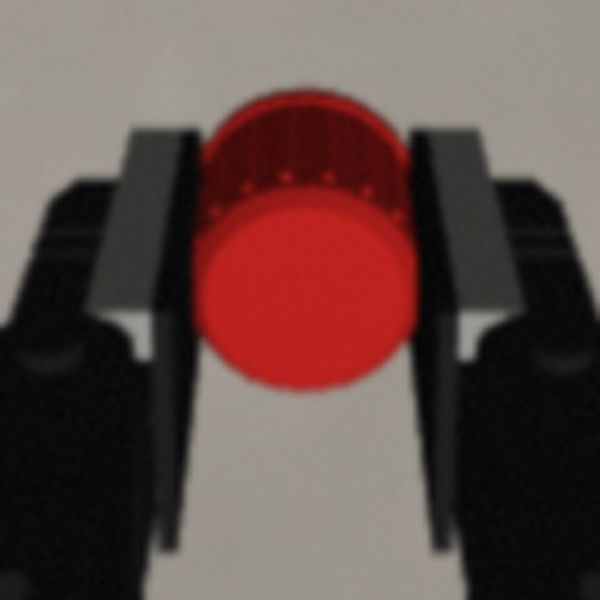

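Emit:
jog_arm --offset '[[0,0,-5],[0,0,-15],[0,0,-30],[0,0,-40],[0,0,-40],[0,0,-40],[0,0,-15],[0,0,0],[0,0,0]]' --delta_rot '[[0,0,0],[0,0,0],[0,0,0],[0,0,0],[0,0,0],[0,0,0],[0,0,0],[0,0,0],[0,0,0]]' --jaw '[16,16,16,16,16,16,16,16,16]'

```text
time: 49.65
tool_pos: [453.7, -219.2, 166.4]
tcp_rot: [-179.9, 0.0, -0.0]
ft_force: [-0.2, 0.2, -0.9]
finger_gap: 20.2
```

```bash
python3 now.py; python3 wh.py ca4
```

```text
49.65 [ 453.67 -219.21  166.36] [-179.94    0.     -0.  ] [ 0.  -0.6 -0.3  0.   0.4 -0.1] [-0.2  0.2 -0.9] 20.2
2268 -48.13491215541198 [-10.3 -11.5 -50.8] [ 10.2  10.4 -26.5] ((0.2219536155462265, -0.17279990017414093), 10.95154857635498) slope [-0.0000e+00 -2.1000e-02 -4.8463e+01]
```

View pics/ca4c.png

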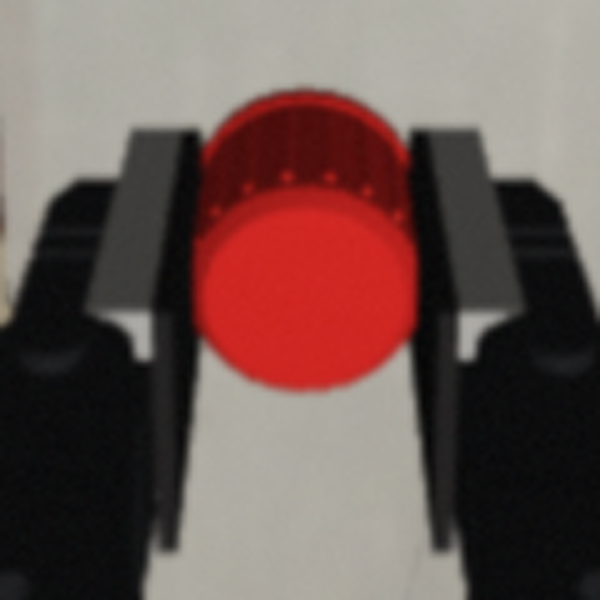

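Emit:
jog_arm --offset '[[4,-20,0],[9,-40,-2],[11,-46,-2],[11,-46,-2],[11,-38,-2],[11,-24,0],[6,-12,0],[2,-4,0],[0,0,0],[0,0,0]]' --delta_rot '[[0,0,0],[0,0,0],[0,0,0],[0,0,0],[0,0,0],[0,0,0],[0,0,0],[0,0,0],[0,0,0],[0,0,0]]' --jaw '[16,16,16,16,16,16,16,16,16,16]'

```text
time: 50.7
tool_pos: [510.8, 18.2, 156.6]
tcp_rot: [-179.7, 1.6, -0.2]
ft_force: [-0.4, -1.2, -0.6]
finger_gap: 20.6
```

```bash
python3 now.py
```

```text
50.7 [510.83  18.23 156.55] [-179.7     1.55   -0.25] [-0.7  0.4  0.3 -0.2 -0.  -0.4] [-0.4 -1.2 -0.6] 20.6
```

Emit:
jog_arm --offset '[[4,-3,3],[3,-3,5],[1,-1,3],[0,0,0],[0,0,0],[0,0,0]]' --delta_rot '[[-0.3,1.55,-0.25],[0,0,0],[0,0,0],[0,0,0],[0,0,0],[0,0,0]]' --jaw '[16,16,16,16,16,16]'

```text
time: 51.3
tool_pos: [518.1, 20.3, 144.4]
tcp_rot: [179.9, 0.1, -0.4]
ft_force: [-0.2, -0.4, -0.9]
finger_gap: 20.4
```

```bash
python3 now.py
```

```text
51.3 [518.11  20.28 144.36] [ 1.7994e+02  1.2000e-01 -3.8000e-01] [-0.3  0.1 -0.1 -0.   0.1  0. ] [-0.2 -0.4 -0.9] 20.4
```

Emit:
jog_arm --offset '[[1.8,-1.8,2],[0,0,5],[0,0,5],[0,0,2],[0,0,0],[0,0,0]]' --delta_rot '[[0.1,0.1,-0.38],[0,0,0],[0,0,0],[0,0,0],[0,0,0],[0,0,0]]' --jaw '[16,16,16,16,16,16]'

```text
time: 51.9
tool_pos: [520.0, 22.2, 129.0]
tcp_rot: [-180.0, 0.0, 0.0]
ft_force: [0.4, 0.6, -0.8]
finger_gap: 20.5
```

```bash
python3 now.py
```

```text
51.9 [520.    22.22 129.02] [-1.7995e+02  3.0000e-02  4.0000e-02] [ 0.1  0.2  0.2  0.  -0.1  0. ] [ 0.4  0.6 -0.8] 20.5
```

Emit:
jog_arm --offset '[[0.2,-0.2,2],[0,0,4],[0,0,3],[0,0,0],[0,0,0]]' --delta_rot '[[0,0,0],[0,0,0],[0,0,0],[0,0,0],[0,0,0]]' --jaw '[16,16,16,16,16]'

```text
time: 52.4
tool_pos: [520.3, 22.5, 119.4]
tcp_rot: [-180.0, 0.0, 0.0]
ft_force: [-0.5, -0.6, 0.3]
finger_gap: 20.2
```

```bash
python3 now.py
python3 - <<'E'
from h import *
m,s,p,d=snap("ca5s","side")
u,v=map(int,proj(m,[520,22,130]));cv2.imwrite("pics/ca5sc.png",cv2.resize(p[v-40:v+40,u-40:u+40,::-1],None,fx=6,fy=6,interpolation=cv2.INTER_CUBIC))
E
python3 wh.py ca5
```

```text
52.4 [520.34  22.49 119.41] [-1.7995e+02  1.0000e-02  4.0000e-02] [ 0.   0.1  0.2 -0.1 -0.2  0. ] [-0.5 -0.6  0.3] 20.2
2300 -48.135740749152475 [-10.8 -11.6 -50.8] [ 11.2   9.9 -26. ] ((-0.16385632753372192, -0.4408549666404724), 11.095498085021973) slope [ 1.000e-03 -1.800e-02 -4.848e+01]
```

View pics/ca5sc.png

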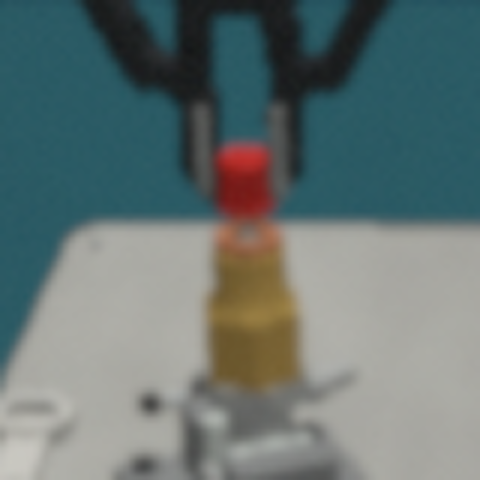

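View pics/ca5c.png

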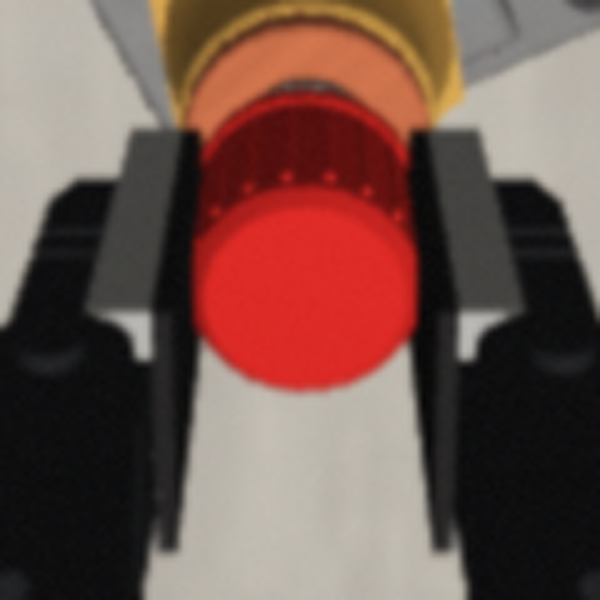

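Emit:
jog_arm --offset '[[0,0,2],[0,0,3],[0,0,2.5],[0,0,0],[0,0,0]]' --delta_rot '[[0,0,0],[0,0,0],[0,0,0],[0,0,0],[0,0,0]]' --jaw '[16,16,16,16,16]'

```text
time: 53.0
tool_pos: [520.5, 22.5, 111.5]
tcp_rot: [-180.0, -0.0, 0.0]
ft_force: [0.1, -0.0, 0.0]
finger_gap: 20.1
```

```bash
python3 now.py
```

```text
53.0 [520.5   22.46 111.52] [-1.7995e+02 -1.0000e-02  4.0000e-02] [ 0.1  0.1  0.3  0.  -0.1 -0. ] [ 0.1 -0.   0. ] 20.1
```

Emit:
jog_arm --offset '[[-0.2,0,1.2],[0,0,1],[0,0,1],[0,0,0],[0,0,0]]' --delta_rot '[[0,0,0],[0,0,0],[0,0,0],[0,0,0],[0,0,0]]' --jaw '[16,16,16,16,16]'

```text
time: 53.5
tool_pos: [520.5, 22.4, 108.4]
tcp_rot: [-180.0, -0.0, 0.0]
ft_force: [-0.0, -0.9, -0.2]
finger_gap: 20.7
```

```bash
python3 now.py
```

```text
53.5 [520.53  22.45 108.35] [-1.7996e+02 -5.0000e-02  4.0000e-02] [-0.   0.   0.1  0.  -0.  -0. ] [-0.  -0.9 -0.2] 20.7
```

Exactly at the expected seat (108.4). A final small press, then release.

Emit:
jog_arm --offset '[[-0.2,0,0.5],[0,0,0],[0,0,0],[0,0,0],[0,0,0],[0,0,-8],[0,0,-20],[0,0,-30],[0,0,-25],[0,0,-10],[0,0,0],[0,0,0]]' --delta_rot '[[0,0,0],[0,0,0],[0,0,0],[0,0,0],[0,0,0],[0,0,0],[0,0,0],[0,0,0],[0,0,0],[0,0,0],[0,0,0],[0,0,0]]' --jaw '[16,16,45,45,45,45,45,45,45,45,45,45]'

```text
time: 54.7
tool_pos: [519.3, 22.4, 204.7]
tcp_rot: [-180.0, 0.1, 0.0]
ft_force: [-0.5, 0.2, -0.7]
finger_gap: 38.4
```

```bash
python3 now.py; python3 stk.py st5;  python3 - <<'E'
from h import *
for n in ("side","scene"):
    m,s,p,d=snap("fin_"+n,n)
    u,v=map(int,proj(m,[520,22,110]));cv2.imwrite(f"pics/fin_{n}c.png",cv2.resize(p[v-45:v+45,u-45:u+45,::-1],None,fx=6,fy=6,interpolation=cv2.INTER_CUBIC))
E
```

```text
54.7 [519.33  22.43 204.7 ] [-1.7995e+02  5.0000e-02  4.0000e-02] [ 0.  -0.1 -0.1  0.1 -0.   0. ] [-0.5  0.2 -0.7] 38.4
126 127 129.66 [520.9  31.7 129.6] [506.2  15.7 126.1] [535.4  37.6 132.5] ((520.6930541992188, 22.644657135009766), 14.96794319152832) slope/h [6.00000e-03 1.60000e-02 1.29452e+02]
132.6 229 134.97 [520.3  29.9 135.1] [507.3  15.2 132.9] [534.3  36.7 137.5] ((520.4105224609375, 22.761184692382812), 13.903145790100098) slope/h [ 9.00000e-03 -3.40000e-02  1.35236e+02]
140 95 145.0 [520.3  30.7 144.9] [509.2  22.4 140.2] [531.4  33.8 149.7] ((520.2938232421875, 24.280994415283203), 11.186891555786133) slope/h [-3.00000e-03  1.28000e-01  1.43865e+02]
150 672 156.77 [520.6  23.4 156.4] [509.6  11.2 150.2] [531.9  33.5 159.1] ((520.5839233398438, 22.33961296081543), 11.344583511352539) slope/h [-3.00000e-03  0.00000e+00  1.56834e+02]
```

View pics/st5c.png

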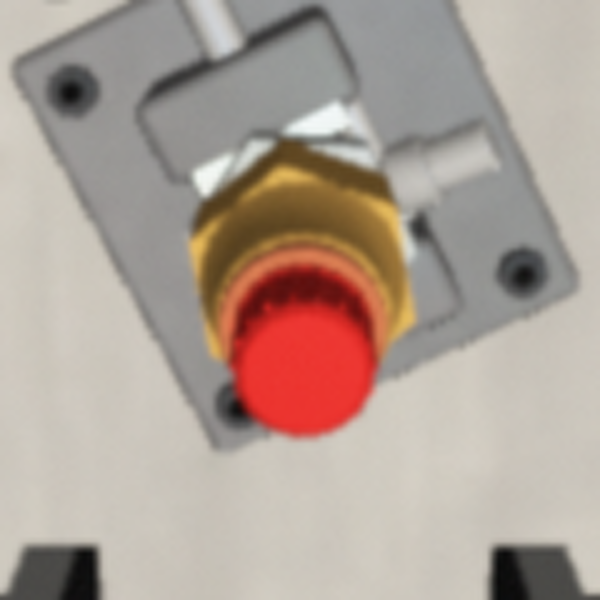

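View pics/fin_scenec.png

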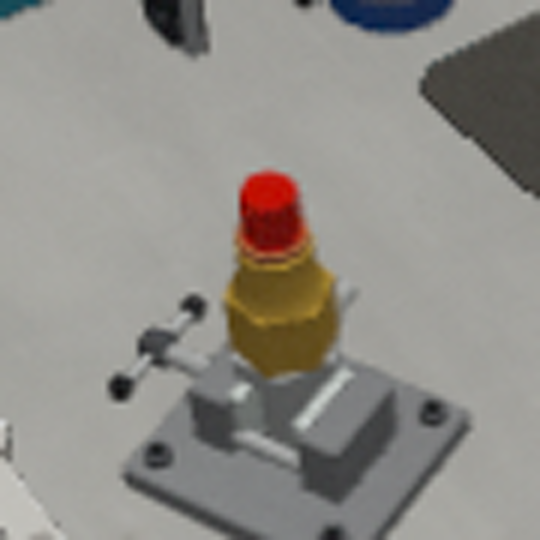

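View pics/fin_side.png

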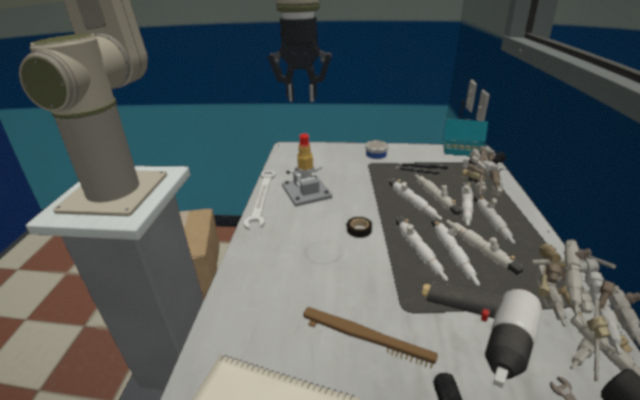

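Run:
```python
from bench import r
print(r.hand_in())
```

```text
the job is handed in; nothing more can be done
None
```

I built up the nozzle end in the order asked: spacer, nozzle, retaining nut, copper washer, red cap. I handed it in at about 55 s of the 131 s allowed, with the gripper open and clear.

**Last checks (wrist camera depth):**

| Part | Measured | Should be |
|---|---|---|
| Spacer top | about 94.8–94.9 mm | 95 mm |
| Nut top | 129.9 mm, level | 130 mm |
| Washer top | 134.97 mm, level | 135 mm |
| Cap top | 156.8 mm, level | 157 mm |

- **Nozzle:** once released, its tip read about 145.6 mm and its collar top about 108.6 mm, against 146 and 108. The two readings miss in opposite directions, by about half a millimetre. I took it as seated because the nut then went fully down over it.
- **Centring:** the parts I measured after placing sit within about 0.5 mm of the holder's axis.
- **Bystanders:** the spanner, tin and tape roll look unmoved in the final side picture; I did not measure them.

**What disagreed:**

- **Missed grasp:** the fingertips end about 34–38 mm short of the reported TCP, so my first try at the spacer closed on air above it. I allowed for this afterwards.
- **Finger opening:** it read 2–4 mm less than the width of the part held.
- **Seating contact:** the force reading stayed near zero when parts touched down. I judged seating from height and the pictures instead.

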